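Pack nested sample cups into a carrying frame and wedge it shut

TASK

Pack the metal sample cups for the wash room: slide the thumb wedge of the carrying frame back out of the way, draw the sliding bar fully back, stand the wide pot upright on the round seat mark and nest every cup that is there inside it, one within the other in size order, all standing flat on the floors below them. Then push the bar up against the pot and slide the wedge in along its ramp until it jams the bar fast and the sprung stop behind the pot is clearly pushed in, about 3 mm, and stays so when you let go. Leave the other things on the bench where they are.

Things in the scene. Friction and masses are not known exactly. Their poses are not given: they have to be found in the camera images.
- frame: Grey carrying frame, fixed: base plate x -182..102, y -135..90 mm in its own frame, 12 mm thick. Origin: underside, below the seat centre. From -y to +y stand an aluminium abutment rail, the wedge channel, the sliding bar, the seat, the sprung V stop and a fixed wall (y 74..86, x -55..55, top 42 mm over the bench).
- channel (a point): Point on the base plate at the abutment's inner face: frame x=0, y=-97, 12 mm over the bench. The abutment runs along frame x (-172..72 mm), y -119..-97, top 36 mm over the bench. A low fixed guide (x -170..-95, y -62..-52, top 30 mm) flanks the channel's entry. The wedge slides along the abutment towards frame +x.
- seat (a point): Centre of the round dark seat mark (74 mm across) on top of the base plate, 12 mm over the bench. A pot set here stands 3 mm clear of the relaxed V stop.
- bar (a joint): Aluminium sliding bar, x -80..60 mm in the frame, top 39 mm over the bench. Value (m): how far it is drawn back, towards frame -y; 0 fully forward, 0.025 fully back. Front face at frame y = -0.022 - value; below 0.014 it blocks the seat. Its rear face is a ramp: y = -0.070 - value - 0.2 x. It stays where left (about 0.4 N friction).
- bar_grip (a point): Top centre of the upright black grip of the bar, 14 x 14 mm, 75 mm over the bench, standing clear for the upper 36 mm; in frame x=-65, y=-37 mm minus the bar's value. It moves with the bar; pinch it from above and drag.
- stop (a joint): Sprung black V stop beyond the seat (frame +y), top 39 mm over the bench. Value in m: how far it is pushed in (frame +y), 0 relaxed, 0.012 fully in; spring 1.5 N per mm.
- wedge: Loose steel thumb wedge, 140 g, 90 mm long, 24 high, in the frame's channel, nose to frame +x. Origin: underside, mid length; own x to the nose. Straight face own y=-10 mm (to the abutment), ramp own y = 10 mm - 0.2 x: 29 mm thick at the tail, 11 at the nose. Starts loose with its origin at frame x -62..-25; only when it is behind x=-92 can the bar go fully back. Slid to frame +x it drives the bar 1 mm per 5 mm.
- wedge_tab (a point): Top centre of the wedge's upright thumb tab, 22 (along the wedge) x 12 mm, standing 24 to 62 mm over the wedge's underside (top 74 mm over the bench), 22 mm behind the wedge's origin. The wedge is self-locking; with the pot in, it first bites with its origin near frame x=-15 mm; near +5 the stop is in 3-4 mm (sliding 1-3 N, biting 5-8 N, then about 15 N).
- pot: Widest vessel: open aluminium pot, outer diameter 70, height 40, wall 3, floor 4 mm. Origin: centre of the underside, z up.
- cup_large: Open straight aluminium cup, outer diameter 56, height 52, wall 3, floor 4 mm (origin: centre of underside). May be absent.
- cup_medium: Same, outer diameter 42, height 64 mm. May be absent.
- cup_small: Same, outer diameter 28, height 76 mm. May be absent. Nested, each cup stands 16 mm proud of the next larger grade, so it can be held from outside by the top 12 mm.
- dish: Bystander: closed clear dish 50 mm across, 12 mm high, among the cups.
- jar_cap: Bystander: white screw cap 32 mm across, 14 mm high, lying near the cups.
- tip_box: Bystander: white box 85 x 120 x 55 mm.
- marker: Bystander: black marker pen, 130 mm long, lying.
Not all that is in view belongs to the job. What is shaped like the pot but orange is not meant.

How it is judged:
By the outcome, as a careful person would: the job done as asked, in the order asked, and still so for the second after the job is handed in, with the robot touching nothing.
Of cup_large, cup_medium, cup_small only 2 to 3 are there at a start; the rules pass over those that are not, and their reading is None.
At some moment in a run one of pot, cup_large may be knocked a few centimetres aside while the robot is not near it.
It also fails if it takes over 208 s, if anything falls off the work surface, if the arm or the gripper's body presses on something with over 40 N, if the wrist force passes 120 N, or if a joint passes its speed limit or range.

ROBOT

A 7-joint arm with a two-finger parallel gripper is mounted at the origin on the work surface. World frame = base frame: x ahead of the robot, y to its left, z up, the work surface at z = 0. Lengths are in m, angles in rad, forces in N, time in s.
With the tool pointing down it reaches from about 0.425 to 0.875 m from the base axis. Payload 4.7 kg.
Tool frame: the origin (TCP) lies where the fingers leave the gripper's body, on its centre line; the fingertips stand 70 mm ahead of it and the grasp point (between the pads) lies 51 mm ahead of it; z points along the fingers, y is the line along which they close (so a half turn about z gives the same grasp; the last joint's range is limited). The gripper opens to 87 mm and grips with 3 to 60 N. Pads are 19 mm wide; open, the fingers measure 117 mm over their backs; the gripper's body (75 mm by 190 mm) begins 51 mm behind the grasp point.
Start: joints at [-1.225, 0.321, -0.07, 1.45, 0.023, 1.371, -0.057], TCP at [0.212, 0.615, 0.292] pointing down, gripper open.
Joint ranges: [-2.86, 2.86], [-0.3, 2.09], [-1.38, 1.24], [0.06, 2.45], [-1.56, 4.7], [0.09, 2.05], [-2.69, 2.69]. Speed limits (rad/s): [2.57, 2.57, 3.14, 3.14, 3.14, 3.14, 3.14].

INTERFACE

Orientations are given as a rotation vector (axis times angle).
In Python, from bench import ctrl gives the robot as it stands.
- The arm moves only by the tool play_rows, never from a script. Its argument "increments" is a list that holds one entry, the list of rows, each a list of 7 numbers: the shift along the tool's x, y, z as a fraction of full scale, then the turn, a rotation vector about the tool's x, y, z as a fraction of full scale, then the gripper command: -1 is shut, 1 is fully open, values between are in proportion. A call has 1 to 8 rows; each row is the pose to reach, as a shift and turn from the pose commanded when the call began, along the tool's axes at that moment; what a row does not reach only later rows make up. Full scale, the value 1, is 0.1 m for a shift and 90 degrees for a turn. A row lasts 1/10 s, in which the tool goes at most 50 mm and 8.59 degrees, less where a joint would pass 70% of its speed; a pose out of reach is approached as far as the arm can. A call with a number of a shift or a turn outside -1 to 1 is refused whole. A call with a gripper value outside its range is refused whole. The fingers move at their own pace and stop on an object; "squeeze" is the grip in N (left out, the last holds). Time passes only in rows, so rows that repeat a pose let the fingers close. It gives the time, the measured TCP pose, the force, the opening and the grip force at its end, in the units of the state.
- ctrl.get_state(): the state, without advancing time (a new reading comes with each control period).
- ctrl.get_image(name): name is "scene" or "top" or "wrist"; returns the picture (384x512x3 uint8, red, green, blue); there is no depth.
- ctrl.get_calibration(name): a dict with "vertical_fov" (degrees; the focal length in pixels is half the picture's height over the tangent of half this angle, whatever the lens; pixels are square), "cx", "cy" (the principal point, pixels), "R" (3x3) and "t" (3): a world point X has camera coordinates R X + t; the wrist camera has in their place "T_tool_cam" (4x4, takes a point from camera to tool coordinates, whose origin is the TCP and whose axes are the flange's). Camera axes: x right, y down, z forward; pixel columns grow to the right and rows downward; lengths in m; the calibration is good to about 2 mm. A picture is of the moment at which its call begins: read the wrist's pose just before it. get_calibration takes no time and is no camera call.
- ctrl.close_job(): hands the job in; it is judged then, once.
The state is a dict: "time": time; "joint_positions": joint angles; "qd": joint speeds; "joint_torque": joint torques, N m; "position": TCP position; "tool_rot": TCP orientation; "ft_force": force on the tool from outside, world axes, zero at the start; "torque": the same for the moment, N m; "grip_width": opening from 0.0 (shut) to 1.0 (fully open); "grip_force": force on a finger pad.
Only numpy, scipy, OpenCV 4.12 (cv2) and the standard library are available. Lean on these libraries where they do the work, as an engineer would, in place of code of your own. Each camera call takes 0.05 s, during which the arm holds its last target. There are 200 camera calls.

## Working session

There is one attempt and no reset: what is moved stays moved. The work goes in short steps, Python scripts to look and compute and a tool call to move; the robot and the scene stay as the last step left them, time stands still between calls to the robot, and variables do not carry over. Pictures are saved under pics/ and viewed, at most 14 in all, crops included, and the job is handed in when it is done.

Besides the shell and the picture viewer there is one more tool, called as name([rows], argument=value, ...), one row to a line, values as JSON. play_rows: Moves the arm, as the interface text tells. Shift numbers are shares of 0.1 m and turn numbers shares of 90 degrees, none past 1 either way. Its arguments: {"type":"object","properties":{"increments":{"type":"array"},"squeeze":{"type":"number"}},"required":["increments"]}

```bash
mkdir -p pics; ls; python3 - <<'E'
from bench import ctrl
import cv2,numpy as np
s=ctrl.get_state(); print({k:np.round(v,3).tolist() for k,v in s.items()})
for n in ["scene","top","wrist"]:
    im=ctrl.get_image(n); cv2.imwrite(f"pics/{n}0.png",im[:,:,::-1])
    c=ctrl.get_calibration(n); print(n,{k:np.round(v,4).tolist() for k,v in c.items()})
a=cv2.imread("pics/top0.png");cv2.imwrite("pics/top0b.png",cv2.resize(a,(800,600)))
a=cv2.imread("pics/scene0.png");cv2.imwrite("pics/scene0b.png",cv2.resize(a,(800,600)))
E
```

```text
pics
{'time': 0.0, 'joint_positions': [-1.225, 0.322, -0.07, 1.452, 0.023, 1.371, -0.057], 'qd': [-0.0, -0.001, 0.001, -0.0, 0.001, 0.001, -0.0], 'joint_torque': [0.001, -49.129, -0.404, -31.253, -0.064, 0.044, 0.0], 'position': [0.212, 0.614, 0.291], 'tool_rot': [-0.519, -3.098, 0.003], 'ft_force': [-0.625, 0.513, 0.339], 'torque': [-0.058, -0.09, 0.029], 'grip_force': 0.0, 'grip_width': 1.0}
scene {'vertical_fov': 53.7629, 'cx': 257.7311, 'cy': 199.0284, 'R': [[-0.0999, 0.995, 0.0018], [0.5563, 0.0574, -0.829], [-0.8249, -0.0818, -0.5593]], 't': [0.1607, -0.2411, 1.4124]}
top {'vertical_fov': 53.1191, 'cx': 261.9219, 'cy': 193.7517, 'R': [[0.0045, -1.0, 0.0031], [-0.9964, -0.0047, -0.0847], [0.0847, -0.0027, -0.9964]], 't': [-0.0896, 0.5868, 0.9584]}
wrist {'vertical_fov': 66.2026, 'cx': 257.6608, 'cy': 193.3866, 'T_tool_cam': [[-0.0003, -0.9678, -0.2518, 0.0683], [1.0, -0.0002, -0.0004, 0.0008], [0.0003, -0.2518, 0.9678, -0.0921], [0.0, 0.0, 0.0, 1.0]]}
```

View pics/top0b.png

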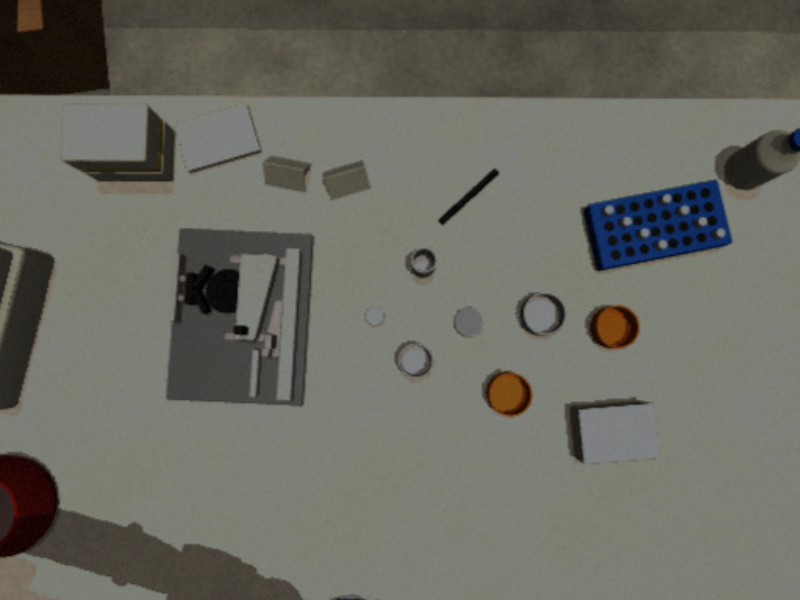

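View pics/scene0b.png

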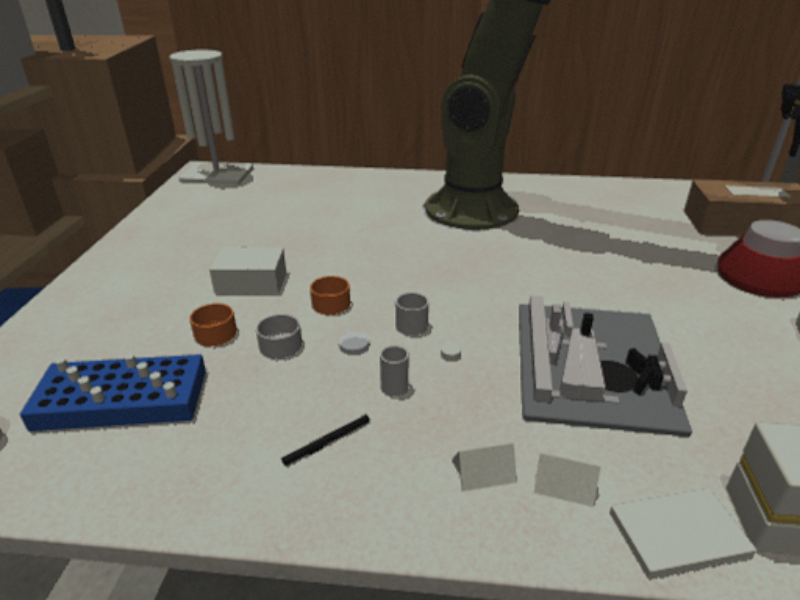

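The top view shows the frame at left (seat near 225,290, bar grip 241,330, abutment at 290,325). The pot is near (542,313), with a cup at (423,262), another cup at (414,358), and two orange decoys. Next I'll zoom in for pixel positions.

```bash
cat > h.py <<'E'
from bench import ctrl
import cv2,numpy as np
from scipy.spatial.transform import Rotation as Ro
def tool(s=None):
    s=s or ctrl.get_state(); return Ro.from_rotvec(s["tool_rot"]).as_matrix(),np.array(s["position"])
def cam(n,s=None):
    c=ctrl.get_calibration(n); f=192/np.tan(np.radians(c["vertical_fov"])/2)
    if n=="wrist":
        R,p=tool(s); T=np.array(c["T_tool_cam"]); Rw=R@T[:3,:3]; o=R@T[:3,3]+p
    else:
        Rw=np.array(c["R"]).T; o=-Rw@np.array(c["t"])
    return f,c["cx"],c["cy"],Rw,o
def unproj(C,uv,z):
    f,cx,cy,Rw,o=C; uv=np.atleast_2d(uv).astype(float)
    d=np.c_[(uv[:,0]-cx)/f,(uv[:,1]-cy)/f,np.ones(len(uv))]@Rw.T
    return o+d*((z-o[2])/d[:,2:])
def proj(C,X):
    f,cx,cy,Rw,o=C; q=(np.atleast_2d(X)-o)@Rw
    return q[:,:2]/q[:,2:]*f+[cx,cy]
def snap(n,name):
    s=ctrl.get_state(); im=ctrl.get_image(n)[:,:,::-1].copy(); cv2.imwrite(f"pics/{name}.png",im); return im,cam(n,s)
def crop(im,x0,y0,x1,y1,k,name):
    a=np.clip(im[y0:y1,x0:x1].astype(float)*1.6,0,255).astype(np.uint8)
    cv2.imwrite(f"pics/{name}.png",cv2.resize(a,None,fx=k,fy=k,interpolation=cv2.INTER_CUBIC))
E
python3 - <<'E'
from h import *
im=cv2.imread("pics/top0.png")
a=im[140:265,100:210]; b=im[140:265,232:372]
crop(np.hstack([a,b]),0,0,250,125,3,"z1")
E
```

```text
(no output)
```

View pics/z1.png

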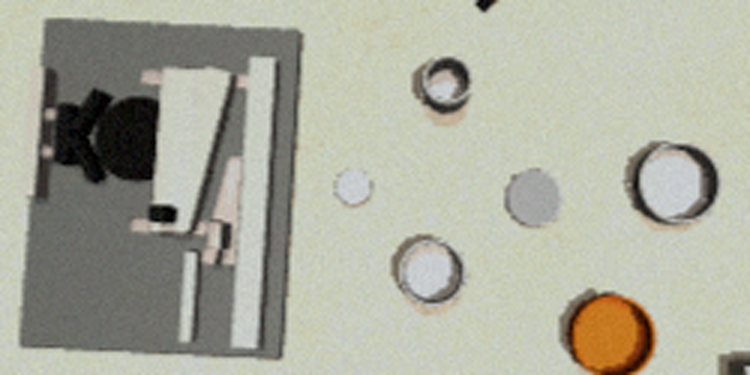

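```bash
python3 - <<'E'
from h import *
from scipy.optimize import least_squares
C=cam("top")
L=lambda p:np.array(p)/3+[100,140]
Rr=lambda p:np.array(p)/3+[232-110,140]
px=L([(46,18),(301,30),(281,357),(22,346)]); W=unproj(C,px,0.012)[:,:2]
F=np.array([(102,90),(102,-135),(-182,-135),(-182,90)])/1e3
def f(p): 
    c,s=np.cos(p[2]),np.sin(p[2]); return (F@np.array([[c,s],[-s,c]])+p[:2]-W).ravel()
r=least_squares(f,[0.5,0.3,0]); print("frame",r.x, np.degrees(r.x[2]), np.round(r.fun*1e3,1))
for n,p,z in [("medium",(446,83),.064),("large",(430,271),.052),("pot",(673,182),.04),("dish",(533,197),.012),("cap",(353,187),.014)]:
    w=unproj(C,Rr(p),z)[0]; print(n,w.round(4), "r",np.hypot(*w[:2]).round(3))
c,s=np.cos(r.x[2]),np.sin(r.x[2])
def tof(w): return ((w[:2]-r.x[:2])@np.array([[c,-s],[s,c]]))*1e3
for n,p,z in [("grip",(162,213),.075),("tab",(222,236),.074)]:
    w=unproj(C,L(p),z)[0]; print(n,w.round(4),tof(w).round(1))
E
```

```text
frame [ 0.60661339  0.21262334 -0.03926501] -2.249719346267047 [ 0.1  1.   0.7 -1.2 -0.6 -1.9 -0.1  2.1]
medium [ 0.6487 -0.1081  0.064 ] r 0.658
large [ 0.4943 -0.0956  0.052 ] r 0.503
pot [ 0.5695 -0.2995  0.04  ] r 0.643
dish [ 0.5578 -0.1847  0.012 ] r 0.588
cap [ 0.5656 -0.0295  0.014 ] r 0.566
grip [0.5398 0.1741 0.075 ] [-65.2 -41.1]
tab [0.5216 0.1255 0.074 ] [-81.5 -90.4]
```

```bash
cat >> h.py <<'E'
def goto(x,y,z,az=-2.25):
    """fractions for a move to TCP x,y,z (m), tool down, tool y at azimuth az deg"""
    R,p=tool(); a=np.radians(az); Y=np.array([np.cos(a),np.sin(a),0]); Z=np.array([0,0,-1.])
    if Y@R[:,1]<0 and abs(Y@R[:,1])>.7: print("note: y flipped")
    T=np.c_[np.cross(Y,Z),Y,Z]
    d=R.T@(np.array([x,y,z])-p)/0.1; r=Ro.from_matrix(R.T@T).as_rotvec()/(np.pi/2)
    print("goto",np.round(d,3).tolist(),np.round(r,3).tolist(),"n",np.ceil(max(np.linalg.norm(d)*2,np.linalg.norm(r)*90/8.59)))
FR=np.array([0.6066,0.2126]); FA=np.radians(-2.25)
def fw(x,y):
    c,s=np.cos(FA),np.sin(FA); return np.array([[c,-s],[s,c]])@(np.array([x,y])/1e3)+FR
def tof(w):
    c,s=np.cos(FA),np.sin(FA); return np.array([[c,s],[-s,c]])@(np.array(w)[:2]-FR)*1e3
E
python3 -c "
from h import *
goto(*fw(-60,-60),0.28)"
```

```text
goto [-4.641, -3.258, 0.119] [-0.001, 0.001, 0.814] n 12.0
```

play_rows([
  [[-0.93,-0.65,0,0,0,0,1],[-0.93,-0.65,0,0,0,0,1],[-0.93,-0.65,0,0,0,0,1],[-0.93,-0.65,0,0,0,0,1]],
])

```text
time: 0.55
position: [0.2812, 0.5205, 0.2924]
tool_rot: [0.527, 3.096, -0.0]
ft_force: [0.2, 0.5, 0.5]
grip_width: 1.002
grip_force: 0.0
```

play_rows([
  [[-0.93,-0.65,0,0,0,0,1],[-0.93,-0.65,0,0,0,0,1],[-0.93,-0.65,0,0,0,0,1],[-0.93,-0.65,0,0,0,0,1]],
])

```text
time: 0.95
position: [0.3462, 0.4304, 0.2924]
tool_rot: [0.524, 3.098, 0.001]
ft_force: [-0.0, 0.2, 0.2]
grip_width: 1.001
grip_force: 0.0
```

play_rows([
  [[-0.93,-0.65,0,0,0,0,1],[-0.93,-0.65,0,0,0,0,1],[-0.93,-0.65,0,0,0,0,1],[-0.93,-0.65,0,0,0,0,1]],
])

```text
time: 1.35
position: [0.4123, 0.3398, 0.2923]
tool_rot: [-0.521, -3.098, -0.001]
ft_force: [0.4, 0.7, 0.2]
grip_width: 0.998
grip_force: 0.0
```

play_rows([
  [[-0.93,-0.65,0,0,0,0,1],[-0.93,-0.65,0,0,0,0,1],[-0.93,-0.65,0,0,0,0,1],[-0.93,-0.65,0,0,0,0,1]],
])

```text
time: 1.75
position: [0.4789, 0.2487, 0.2922]
tool_rot: [-0.52, -3.098, -0.001]
ft_force: [1.1, 0.2, 1.4]
grip_width: 1.002
grip_force: 0.0
```

play_rows([
  [[-0.93,-0.65,0.1,0,0,0.8,1],[-0.93,-0.65,0.1,0,0,0.8,1],[-0.93,-0.65,0.1,0,0,0.8,1],[-0.93,-0.65,0.1,0,0,0.8,1],[-0.93,-0.65,0.1,0,0,0.8,1],[-0.93,-0.65,0.1,0,0,0.8,1],[-0.93,-0.65,0.1,0,0,0.8,1],[-0.93,-0.65,0.1,0,0,0.8,1]],
])

```text
time: 2.55
position: [0.5441, 0.1615, 0.2819]
tool_rot: [-2.175, -2.263, -0.001]
ft_force: [0.3, 0.7, 0.1]
grip_width: 1.002
grip_force: 0.0
```

```bash
python3 - <<'E'
from h import *
goto(*fw(-60,-60),0.28)
s=ctrl.get_state();print(s["time"],s["position"],s["joint_positions"])
im,C=snap("wrist","w1"); crop(im,0,0,512,384,1.55,"w1b")
E
```

```text
goto [-0.065, -0.0, 0.019] [-0.001, -0.001, 0.05] n 1.0
2.55 [0.54407373 0.1615192  0.28187826] [-0.69863806  0.15322027  0.40624897  1.68972085 -0.06495045  1.31195958
 -0.24036954]
```

View pics/w1b.png

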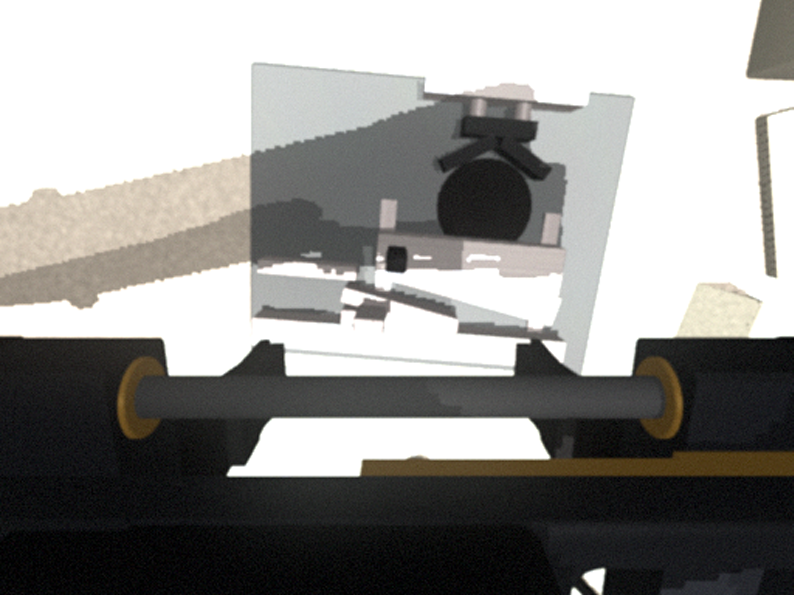

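The wrist view shows the seat centre at (485,203), plate corners at (252,63) and (633,97), grip at (397,257) and tab near (368,310), in the 1.55x picture.

```bash
python3 - <<'E'
from h import *
im=cv2.imread("pics/w1.png"); C=cam("wrist")
k=1.55
P=unproj(C,np.array([(252,63),(633,97),(485,203)])/k,.012)
for p in P: print(p.round(4),tof(p).round(1))
d=P[1]-P[0]; print(np.degrees(np.arctan2(d[1],d[0])),np.linalg.norm(d))
for n,x,y,z in [("grip",-65,-41,.075),("tab",-81.5,-87,.074)]:
    print(n,(proj(C,[*fw(x,y),z])*k).round(0))
g=cv2.resize(im[140:225,150:380],None,fx=3.4,fy=3.4,interpolation=cv2.INTER_CUBIC);cv2.imwrite("pics/w1c.png",g)
E
```

```text
[0.4329 0.3101 0.012 ] [-177.4   90.6]
[0.7119 0.2967 0.012 ] [101.9  88.2]
[0.6092 0.2169 0.012 ] [2.4 4.4]
-2.7404698031579007 0.2792821632769119
grip [[393. 269.]]
tab [[365. 332.]]
```

View pics/w1c.png

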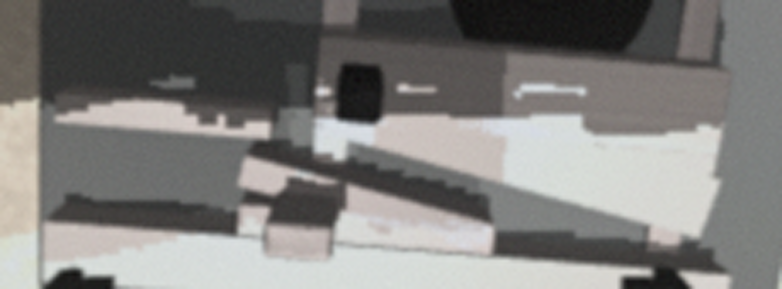

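```bash
python3 - <<'E'
from h import *
C=cam("wrist")
for n,p,z in [("grip",(255.9,170),.075),("tab",(237.6,210.6),.074)]:
    w=unproj(C,p,z)[0]; print(n,w.round(4),tof(w).round(1))
goto(0.5225,0.1275,0.18)
E
```

```text
grip [0.5421 0.178  0.075 ] [-63.1 -37.1]
tab [0.524  0.1333 0.074 ] [-79.5 -82.5]
goto [-0.334, -0.227, 1.019] [-0.001, -0.001, 0.047] n 3.0
```

play_rows([
  [[-0.31,-0.23,0.9,0,0,0.047,0.1],[-0.31,-0.23,0.9,0,0,0.047,0.1],[-0.31,-0.23,0.9,0,0,0.047,0.1],[-0.31,-0.23,0.9,0,0,0.047,0.1]],
])

```text
time: 3.0
position: [0.5232, 0.1269, 0.1923]
tool_rot: [-2.254, -2.187, 0.0]
ft_force: [-0.7, 0.1, 1.0]
grip_width: 0.722
grip_force: 0.0
```

```bash
python3 - <<'E'
from h import *
s=ctrl.get_state();print(s["position"],s["grip_width"])
im,C=snap("wrist","w2"); cv2.imwrite("pics/w2b.png",cv2.resize(im,(800,600)))
goto(0.523,0.1295,0.115)
E
```

```text
[0.52321968 0.1269276  0.19233189] 0.7215098052510536
goto [0.021, -0.02, 0.79] [0.002, -0.001, 0.006] n 2.0
```

View pics/w2b.png

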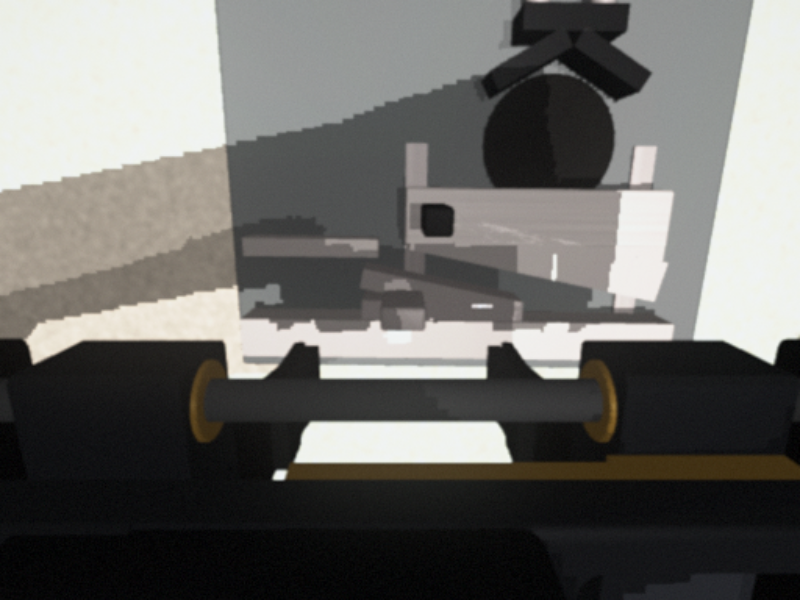

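The tab is centred between the fingers, at about (403,320). I'll descend and grip it.

play_rows([
  [[0.02,-0.02,0.4,0,0,0.006,0.1],[0.02,-0.02,0.78,0,0,0.006,0.1],[0.02,-0.02,0.78,0,0,0.006,0.1],[0.02,-0.02,0.78,0,0,0.006,-1],[0.02,-0.02,0.78,0,0,0.006,-1],[0.02,-0.02,0.78,0,0,0.006,-1],[0.02,-0.02,0.78,0,0,0.006,-1],[0.02,-0.02,0.78,0,0,0.006,-1]],
], squeeze=10)

```text
time: 3.85
position: [0.5227, 0.1263, 0.1157]
tool_rot: [2.27, 2.171, 0.004]
ft_force: [-0.8, 0.1, 6.4]
grip_width: 0.251
grip_force: 10.0
```

play_rows([
  [[0,0,0,0,0,0,-1],[0,0,0,0,0,0,-1],[0,0,0,0,0,0,-1]],
])

```text
time: 4.15
position: [0.5228, 0.1263, 0.1158]
tool_rot: [2.27, 2.171, 0.004]
ft_force: [-1.0, -0.6, 6.3]
grip_width: 0.251
grip_force: 10.0
```

play_rows([
  [[0,-0.08,-0.02,0,0,0,-1],[0,-0.16,-0.02,0,0,0,-1],[0,-0.24,-0.02,0,0,0,-1],[0,-0.32,-0.02,0,0,0,-1],[0,-0.4,-0.02,0,0,0,-1],[0,-0.48,-0.02,0,0,0,-1],[0,-0.48,-0.02,0,0,0,-1]],
])

```text
time: 4.85
position: [0.4725, 0.1283, 0.1161]
tool_rot: [-2.268, -2.172, 0.001]
ft_force: [0.3, -0.1, -1.7]
grip_width: 0.252
grip_force: 10.0
```

```bash
python3 - <<'E'
from h import *
s=ctrl.get_state();print(s["position"],s["ft_force"],tof(s["position"]))
im,C=snap("wrist","w3"); cv2.imwrite("pics/w3b.png",cv2.resize(im,(800,600)))
E
```

```text
[0.47253226 0.12830549 0.11611316] [ 0.27023934 -0.09056595 -1.71635066] [-130.65499283  -89.49299767]
```

View pics/w3b.png

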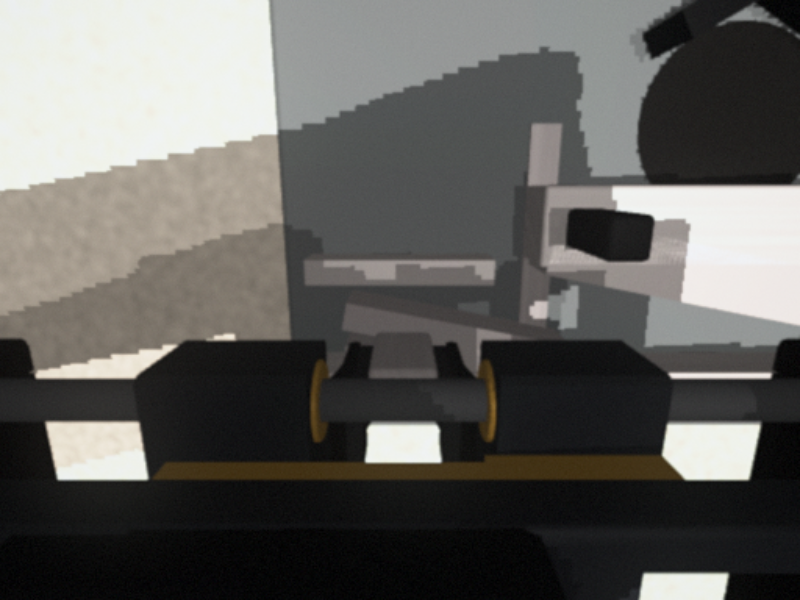

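play_rows([
  [[0,0,0,0,0,0,0.0],[0,0,0,0,0,0,0.0],[0,0,0,0,0,0,0.0],[0,0,-0.5,0,0,0,0.0],[0,0,-0.5,0,0,0,0.0],[0.45,0.66,-0.5,0,0,0,0.0],[0.45,0.66,-0.5,0,0,0,0.0],[0.45,0.66,-0.5,0,0,0,0.0]],
])

```text
time: 5.7
position: [0.5446, 0.1728, 0.1664]
tool_rot: [2.266, 2.173, 0.004]
ft_force: [-0.7, -0.0, -1.0]
grip_width: 0.498
grip_force: 0.0
```

```bash
python3 - <<'E'
from h import *
goto(0.541,0.176,0.115)
im,C=snap("wrist","w4"); s=ctrl.get_state()
# grip top blob in wrist
m=(im.max(2)<45).astype(np.uint8)
print(proj(C,[0.541,0.176,.075]))
n,l,st,ce=cv2.connectedComponentsWithStats(m)
for i in range(1,n):
    if 80<st[i,4]<6000: print(st[i],ce[i],unproj(C,ce[i],.075)[0])
cv2.imwrite("pics/w4b.png",cv2.resize(im,(800,600)))
E
```

```text
goto [0.03, -0.039, 0.514] [0.002, -0.0, -0.002] n 2.0
[[251.27130546 220.36511744]]
[241 194  21  31 575] [251.22434783 209.45043478] [0.54132892 0.1835276  0.075     ]
```

View pics/w4b.png

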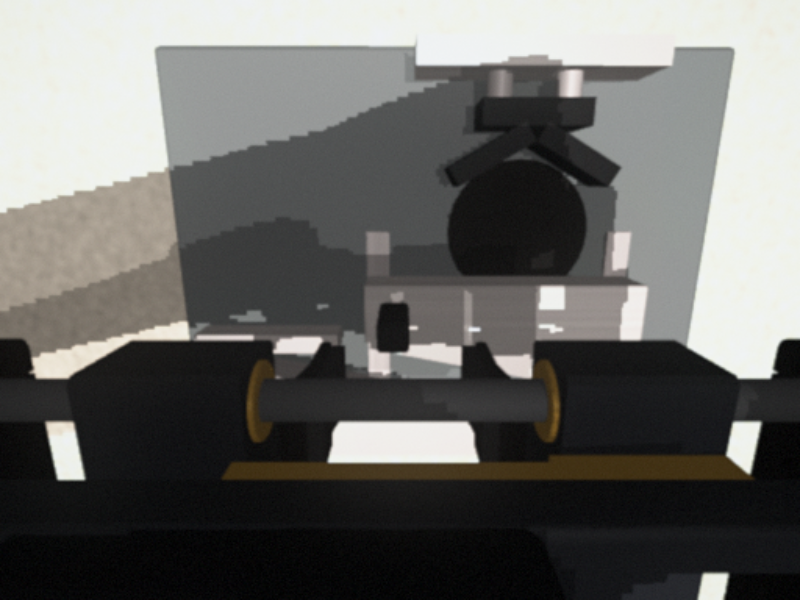

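play_rows([
  [[0.04,-0.035,0.25,0,0,0,0.0],[0.04,-0.035,0.5,0,0,0,0.0],[0.04,-0.035,0.5,0,0,0,0.0],[0.04,-0.035,0.5,0,0,0,-1],[0.04,-0.035,0.5,0,0,0,-1],[0.04,-0.035,0.5,0,0,0,-1],[0.04,-0.035,0.5,0,0,0,-1],[0.04,-0.035,0.5,0,0,0,-1]],
])

```text
time: 6.55
position: [0.5402, 0.1743, 0.1173]
tool_rot: [2.268, 2.17, 0.006]
ft_force: [3.6, -0.6, 0.6]
grip_width: 0.162
grip_force: 10.0
```

play_rows([
  [[-0.05,0,0,0,0,0,-1],[-0.1,0,0,0,0,0,-1],[-0.15,0,0,0,0,0,-1],[-0.18,0,0,0,0,0,-1],[-0.2,0,0,0,0,0,-1],[-0.2,0,0,0,0,0,-1]],
])

```text
time: 7.15
position: [0.5394, 0.1536, 0.1172]
tool_rot: [2.269, 2.169, 0.005]
ft_force: [4.2, -1.5, -0.2]
grip_width: 0.157
grip_force: 10.0
```

play_rows([
  [[-0.02,0,0,0,0,0,-1],[-0.03,0,0,0,0,0,-1],[-0.03,0,0,0,0,0,-1]],
])

```text
time: 7.45
position: [0.5393, 0.1511, 0.1173]
tool_rot: [2.269, 2.169, 0.006]
ft_force: [5.4, -0.4, -0.2]
grip_width: 0.164
grip_force: 10.0
```

play_rows([
  [[-0.02,0,0,0,0,0,-1],[-0.03,0,0,0,0,0,-1],[-0.03,0,0,0,0,0,-1]],
])

```text
time: 7.75
position: [0.5392, 0.1508, 0.1173]
tool_rot: [2.268, 2.172, 0.011]
ft_force: [6.4, 4.7, -2.9]
grip_width: 0.159
grip_force: 10.0
```

play_rows([
  [[0,0,0,0,0,0,-0.4],[0,0,0,0,0,0,-0.4],[0,0,0,0,0,0,-0.4],[0,0,-0.5,0,0,0,0],[0.2,0.68,-1,0,0,0,0.5],[0.2,0.68,-1,0,0,0,1],[0.2,0.68,-1,0,0,0,1],[0.2,0.68,-1,0,0,0,1]],
])

```text
time: 8.55
position: [0.6059, 0.1648, 0.2158]
tool_rot: [-2.27, -2.171, 0.002]
ft_force: [-1.1, 0.1, -1.1]
grip_width: 0.669
grip_force: 0.0
```

```bash
python3 - <<'E'
from h import *
s=ctrl.get_state();print(s["position"])
im,C=snap("wrist","w5"); cv2.imwrite("pics/w5b.png",cv2.resize(im,(800,600)))
for v in (0,):
  print(proj(C,[*fw(0,0),.012])*1.5625)
t,Ct=snap("top","t5")
for n,p,z,d in [("medium",(.6487,-.1081),.064,.042),("large",(.4943,-.0956),.052,.056),("pot",(.5695,-.2995),.04,.07)]:
    q=proj(Ct,[*p,z])[0]; c=t[int(q[1])-24:int(q[1])+24,int(q[0])-24:int(q[0])+24]
    c0=cv2.imread("pics/top0.png")[int(q[1])-24:int(q[1])+24,int(q[0])-24:int(q[0])+24]; print(n,np.abs(c.astype(int)-c0).mean())
E
```

```text
[0.60586075 0.16483629 0.2158263 ]
[[400.03043281 217.12567706]]
medium 21.421296296296298
large 21.710358796296298
pot 20.852141203703702
```

View pics/w5b.png

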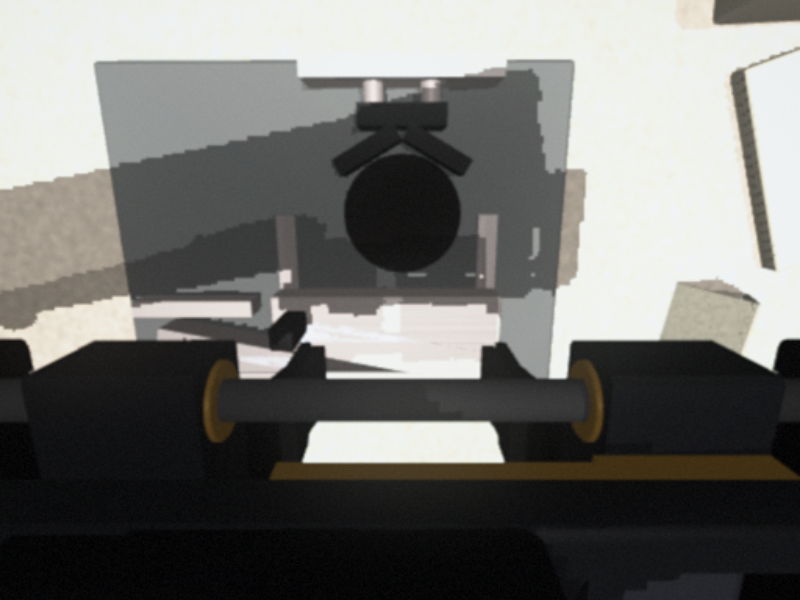

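play_rows([
  [[-0.92,-0.1,-0.16,0,0,0,1],[-0.92,-0.1,-0.16,0,0,0,1],[-0.92,-0.1,-0.16,0,0,0,1]],
])

```text
time: 8.95
position: [0.5907, 0.0649, 0.2326]
tool_rot: [2.28, 2.158, -0.005]
ft_force: [0.6, 0.7, 0.2]
grip_width: 0.976
grip_force: 0.0
```

play_rows([
  [[-0.92,-0.1,-0.16,0,0,0,1],[-0.92,-0.1,-0.16,0,0,0,1],[-0.92,-0.1,-0.16,0,0,0,1]],
])

```text
time: 9.25
position: [0.576, -0.0261, 0.2487]
tool_rot: [2.281, 2.158, -0.004]
ft_force: [0.4, -0.2, -0.6]
grip_width: 1.0
grip_force: 0.0
```

play_rows([
  [[-0.92,-0.1,-0.16,0,0,0,1],[-0.92,-0.1,-0.16,0,0,0,1],[-0.92,-0.1,-0.16,0,0,0,1]],
])

```text
time: 9.55
position: [0.5615, -0.1168, 0.2648]
tool_rot: [2.28, 2.158, -0.004]
ft_force: [0.3, -0.6, 0.7]
grip_width: 0.998
grip_force: 0.0
```

play_rows([
  [[-0.92,-0.1,-0.16,0,0,0,1],[-0.92,-0.1,-0.16,0,0,0,1],[-0.92,-0.1,-0.16,0,0,0,1]],
])

```text
time: 9.85
position: [0.5471, -0.2077, 0.2808]
tool_rot: [2.28, 2.158, -0.004]
ft_force: [0.2, -0.9, 0.2]
grip_width: 0.999
grip_force: 0.0
```

play_rows([
  [[-0.9,-0.1,0,0,0,0,1],[-0.9,-0.1,0,0,0,0,1],[-0.9,-0.1,0,0,0,0,1],[-0.9,-0.1,0,0,0,0,1]],
])

```text
time: 10.25
position: [0.5351, -0.2898, 0.2791]
tool_rot: [-2.271, -2.167, 0.0]
ft_force: [-0.2, 0.5, -0.7]
grip_width: 0.996
grip_force: 0.0
```

```bash
cat >> h.py <<'E'
FR=np.array([0.6076,0.2137])
E
python3 - <<'E'
from h import *
s=ctrl.get_state();print(s["time"],s["position"],s["joint_positions"])
goto(.5695,-.2995,.2)
im,C=snap("wrist","w6"); print(proj(C,[.5695,-.2995,.04])*1.5625)
t,Ct=snap("top","t6")
a=cv2.resize(im,(480,360)); b=cv2.resize(t[140:270,225:385],(480,390))
cv2.imwrite("pics/w6b.png",np.vstack([a,b])[:600+150] if 0 else np.hstack([cv2.resize(im,(440,330)),cv2.resize(t[140:270,225:385],(360,330))]))
E
```

```text
10.25 [ 0.53511714 -0.28982875  0.27910554] [-0.12059966  0.27976874  0.69548186  1.59951702 -0.18366369  1.33119069
  0.55322484]
goto [-0.082, 0.349, 0.79] [-0.001, -0.001, -0.005] n 2.0
[[449.52553551 291.03805418]]
```

View pics/w6b.png

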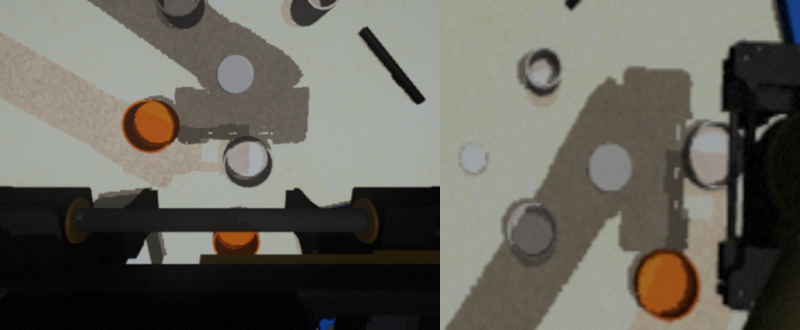

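play_rows([
  [[-0.08,0.35,0.45,0,0,-0.005,1],[-0.08,0.35,0.85,0,0,-0.005,1],[-0.08,0.35,0.85,0,0,-0.005,1],[-0.08,0.35,0.85,0,0,-0.005,1]],
])

```text
time: 10.75
position: [0.5707, -0.2977, 0.1947]
tool_rot: [-2.257, -2.181, 0.001]
ft_force: [-0.9, 0.0, 0.7]
grip_width: 1.0
grip_force: 0.0
```

```bash
python3 - <<'E'
from h import *
goto(.5698,-.2995,.094)
im,C=snap("wrist","w7"); cv2.imwrite("pics/w7b.png",cv2.resize(im,(640,480))); print(proj(C,[.5695,-.2995,.04])*1.25)
E
```

```text
goto [-0.019, -0.006, 1.007] [-0.001, -0.001, 0.003] n 3.0
[[320.4668141  251.37620562]]
```

View pics/w7b.png

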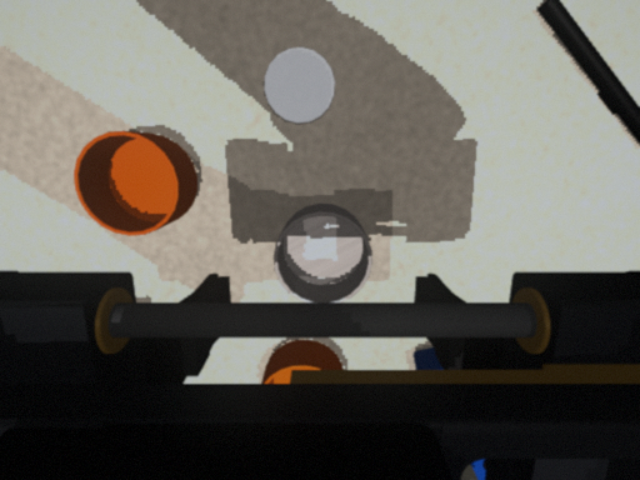

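The pot rim is centred at (324,252), in line with the fingers. Descending.

play_rows([
  [[-0.02,0,0.5,0,0,0,1],[-0.02,0,0.8,0,0,0,1],[-0.02,0,1,0,0,0,1],[-0.02,0,1,0,0,0,1],[-0.02,0,1,0,0,0,-1],[-0.02,0,1,0,0,0,-1],[-0.02,0,1,0,0,0,-1],[-0.02,0,1,0,0,0,-1]],
], squeeze=20)

```text
time: 11.6
position: [0.5714, -0.3021, 0.0974]
tool_rot: [2.26, 2.179, 0.002]
ft_force: [-0.9, 0.1, 6.8]
grip_width: 0.783
grip_force: 20.0
```

play_rows([
  [[0,0,-0.3,0,0,0,-1],[0,0,-0.7,0,0,0,-1],[0,0,-1,0,0,0,-1],[0,0,-1,0,0,0,-1]],
])

```text
time: 12.0
position: [0.5727, -0.3033, 0.2009]
tool_rot: [2.256, 2.175, 0.006]
ft_force: [0.0, -0.5, -0.1]
grip_width: 0.788
grip_force: 20.0
```

```bash
python3 - <<'E'
from h import *
s=ctrl.get_state();print(s["grip_width"]*87,s["grip_force"],s["position"])
goto(*FR,.194)
im,C=snap("wrist","w8"); cv2.imwrite("pics/w8b.png",cv2.resize(im,(480,360)))
E
```

```text
68.57568454665915 19.980317652225494 [ 0.57269111 -0.30327032  0.20087577]
goto [5.179, 0.159, 0.055] [0.006, 0.002, 0.002] n 11.0
```

View pics/w8b.png

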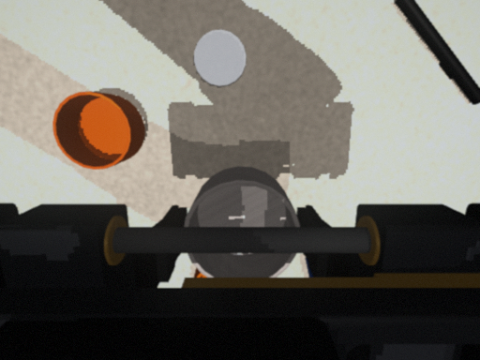

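```bash
python3 - <<'E'
from h import *
c=ctrl.get_calibration("wrist"); f=192/np.tan(np.radians(c["vertical_fov"])/2); T=np.array(c["T_tool_cam"])
def tl(uv,z):
    d=T[:3,:3]@[(uv[0]-c["cx"])/f,(uv[1]-c["cy"])/f,1]; return T[:3,3]+d*(z-T[2,3])/d[2]
k=512/480
for z in (.050,.0574,.064):
  print(z,[tl(np.array(p)*k,z).round(4).tolist() for p in [(244,222),(244,167),(187,222),(300,222),(244,278)]])
im=cv2.imread("pics/w8.png")[160:310,180:340]; crop(im,0,0,160,150,4,"w8c")
s=ctrl.get_state(); R,p=tool(s); print(R[:,2])
E
```

```text
0.05 [[0.0088, 0.0015, 0.05], [0.0398, 0.0014, 0.05], [0.0088, -0.03, 0.05], [0.0088, 0.0325, 0.05], [-0.0264, 0.0016, 0.05]]
0.0574 [[0.0057, 0.0016, 0.0574], [0.0383, 0.0015, 0.0574], [0.0057, -0.0315, 0.0574], [0.0056, 0.0342, 0.0574], [-0.0313, 0.0017, 0.0574]]
0.064 [[0.0029, 0.0017, 0.064], [0.0369, 0.0016, 0.064], [0.0029, -0.0329, 0.064], [0.0028, 0.0357, 0.064], [-0.0357, 0.0017, 0.064]]
[ 0.00509604 -0.00159755 -0.99998574]
```

View pics/w8c.png

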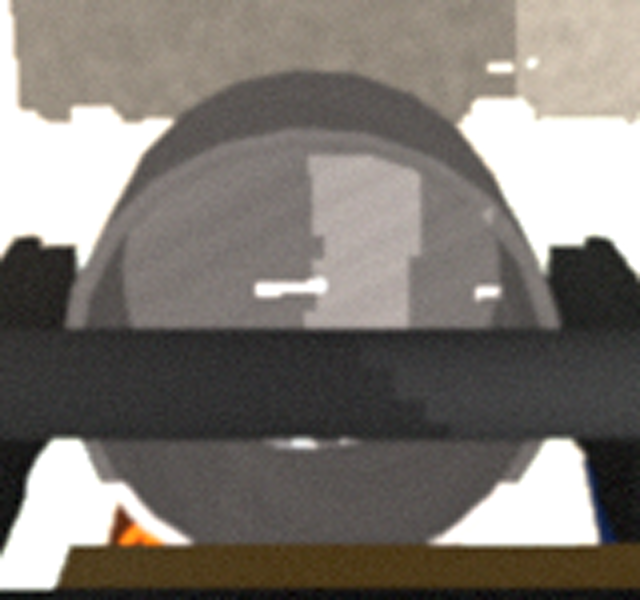

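```bash
python3 - <<'E'
from h import *
from scipy.optimize import least_squares
c=ctrl.get_calibration("wrist"); f=192/np.tan(np.radians(c["vertical_fov"])/2); T=np.array(c["T_tool_cam"]); Ti=np.linalg.inv(T)
# rim: top edge row 192.5, left col 196, right col 320 (outer silhouettes of rim circle r=35)
a=np.linspace(0,2*np.pi,361)
def ff(p):
    P=np.c_[p[0]+.035*np.cos(a),p[1]+.035*np.sin(a),np.full(361,p[2])]
    q=P@Ti[:3,:3].T+Ti[:3,3]; u=q[:,0]/q[:,2]*f+c["cx"]; v=q[:,1]/q[:,2]*f+c["cy"]
    return [v.min()-192.5,u.min()-196.2,u.max()-320]
print(least_squares(ff,[0,0,.06]).x)
E
```

```text
[-0.00531404  0.00043882  0.0609651 ]
```

play_rows([
  [[0.5,0,-0.1,0,0,0,-1],[0.95,0.03,-0.1,0,0,0,-1],[0.95,0.03,-0.1,0,0,0,-1]],
])

```text
time: 12.35
position: [0.5786, -0.1971, 0.2034]
tool_rot: [-2.245, -2.189, -0.006]
ft_force: [0.7, 1.1, -1.5]
grip_width: 0.788
grip_force: 20.0
```

play_rows([
  [[0.5,0,0,0,0,0,-1],[0.95,0.03,0,0,0,0,-1],[0.95,0.03,0,0,0,0,-1]],
])

```text
time: 12.65
position: [0.584, -0.1023, 0.2033]
tool_rot: [-2.244, -2.19, -0.004]
ft_force: [0.2, -0.2, -0.4]
grip_width: 0.791
grip_force: 20.0
```

play_rows([
  [[0.5,0,0,0,0,0,-1],[0.95,0.03,0,0,0,0,-1],[0.95,0.03,0,0,0,0,-1]],
])

```text
time: 12.95
position: [0.5898, -0.0076, 0.2034]
tool_rot: [-2.245, -2.19, -0.003]
ft_force: [-0.2, 0.8, -0.8]
grip_width: 0.787
grip_force: 20.0
```

play_rows([
  [[0.5,0,0,0,0,0,-1],[0.95,0.03,0,0,0,0,-1],[0.95,0.03,0,0,0,0,-1]],
])

```text
time: 13.25
position: [0.5955, 0.0872, 0.2035]
tool_rot: [-2.245, -2.191, -0.002]
ft_force: [0.1, 1.0, -1.6]
grip_width: 0.785
grip_force: 20.0
```

play_rows([
  [[0.5,0,0,0,0,0,-1],[0.95,0.03,0,0,0,0,-1],[0.95,0.03,0,0,0,0,-1],[0.95,0.03,0,0,0,0,-1],[0.95,0.03,0,0,0,0,-1]],
])

```text
time: 13.75
position: [0.6026, 0.1707, 0.2044]
tool_rot: [2.263, 2.179, -0.003]
ft_force: [-0.0, 0.0, -1.3]
grip_width: 0.788
grip_force: 20.0
```

```bash
python3 - <<'E'
from h import *
s=ctrl.get_state();print(s["time"],s["grip_width"]*87,s["position"])
goto(.6072,.218,.15)
E
```

```text
13.75 68.56585573203817 [0.60261459 0.17068172 0.20438688]
goto [0.476, 0.029, 0.543] [-0.001, 0.001, 0.001] n 2.0
```

play_rows([
  [[0.3,0.03,0,0,0,0,-1],[0.475,0.03,0,0,0,0,-1],[0.475,0.03,0.3,0,0,0,-1],[0.475,0.03,0.6,0,0,0,-1],[0.475,0.03,0.8,0,0,0,-1],[0.475,0.03,0.85,0,0,0,-1],[0.475,0.03,0.85,0,0,0,-1]],
])

```text
time: 14.45
position: [0.6071, 0.2193, 0.1196]
tool_rot: [-2.262, -2.18, 0.003]
ft_force: [0.1, 0.8, -0.7]
grip_width: 0.789
grip_force: 20.0
```

```bash
python3 - <<'E'
from h import *
s=ctrl.get_state();print(s["ft_force"],s["position"])
goto(.6072,.218,.1115)
im,C=snap("wrist","w9");snap("scene","s9"); sc=cv2.imread("pics/s9.png")[180:290,320:450]
cv2.imwrite("pics/w9b.png",np.hstack([cv2.resize(im,(440,330)),cv2.resize(np.clip(sc*1.5,0,255).astype(np.uint8),(360,330))]))
E
```

```text
[ 0.13538165  0.83968709 -0.65753941] [0.6071301  0.2192576  0.11958804]
goto [-0.012, 0.001, 0.081] [-0.001, 0.001, 0.001] n 1.0
```

View pics/w9b.png

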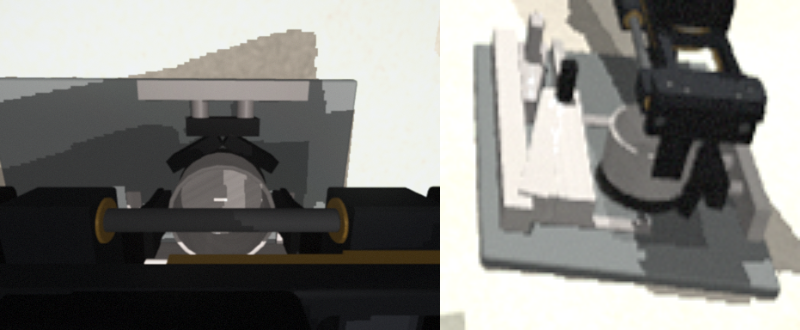

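The pot is centred under the V apex, at column 222, and is hovering just above the seat. I've now used all 14 views, so from here I'll only measure numerically.

play_rows([
  [[-0.02,0,0.03,0,0,0,-1],[-0.02,0,0.06,0,0,0,-1],[-0.02,0,0.08,0,0,0,-1],[-0.02,0,0.08,0,0,0,-1]],
])

```text
time: 14.95
position: [0.6072, 0.2179, 0.1121]
tool_rot: [-2.261, -2.181, 0.0]
ft_force: [0.3, -0.2, -0.6]
grip_width: 0.785
grip_force: 20.0
```

play_rows([
  [[0,0,0.01,0,0,0,-1],[0,0,0.02,0,0,0,-1],[0,0,0.02,0,0,0,-1]],
])

```text
time: 15.25
position: [0.6073, 0.2179, 0.1101]
tool_rot: [-2.261, -2.181, 0.0]
ft_force: [-0.1, -0.4, -1.5]
grip_width: 0.786
grip_force: 20.0
```

play_rows([
  [[0,0,0.01,0,0,0,-1],[0,0,0.01,0,0,0,-1],[0,0,0.01,0,0,0,-1]],
])

```text
time: 15.55
position: [0.6075, 0.218, 0.1095]
tool_rot: [2.261, 2.181, 0.001]
ft_force: [-0.2, -0.7, 0.3]
grip_width: 0.787
grip_force: 20.0
```

play_rows([
  [[0,0,0.01,0,0,0,-1],[0,0,0.01,0,0,0,-1],[0,0,0.01,0,0,0,-1]],
])

```text
time: 15.85
position: [0.6076, 0.218, 0.1094]
tool_rot: [-2.261, -2.18, -0.001]
ft_force: [-3.2, -0.6, 6.0]
grip_width: 0.788
grip_force: 20.0
```

play_rows([
  [[0,0,0.01,0,0,0,-1],[0,0,0.01,0,0,0,-1],[0,0,0.01,0,0,0,-1]],
])

```text
time: 16.15
position: [0.6076, 0.218, 0.1094]
tool_rot: [-2.261, -2.18, -0.001]
ft_force: [-4.6, -1.8, 10.3]
grip_width: 0.786
grip_force: 20.0
```

play_rows([
  [[0,0,-0.02,0,0,0,0.9],[0,0,-0.02,0,0,0,1],[0,0,-0.02,0,0,0,1],[0,0,-0.02,0,0,0,1],[0,0,-0.4,0,0,0,1],[0,0,-0.8,0,0,0,1],[-0.5,0,-1,0,0,0,1],[-0.5,0,-1,0,0,0,1]],
])

```text
time: 16.95
position: [0.608, 0.1611, 0.2111]
tool_rot: [2.265, 2.168, 0.005]
ft_force: [0.8, -2.2, -0.0]
grip_width: 1.0
grip_force: 0.0
```

play_rows([
  [[0,0,-0.2,0,0,0,1],[0,0,-0.2,0,0,0,1],[0,0,-0.2,0,0,0,1],[0,0,-0.2,0,0,0,1]],
])

```text
time: 17.35
position: [0.6051, 0.1683, 0.226]
tool_rot: [-2.26, -2.181, 0.002]
ft_force: [0.3, -0.5, -0.2]
grip_width: 0.999
grip_force: 0.0
```

```bash
cat >> h.py <<'E'
def rim(im,C,x,y,z,r,w=.03,inner=True,mask=None):
    """best centre of a rim circle (outer r, wall 3 mm) near x,y at height z, by edge strength"""
    g=cv2.GaussianBlur(cv2.cvtColor(im,cv2.COLOR_BGR2GRAY).astype(np.float32),(0,0),1)
    m=cv2.magnitude(cv2.Sobel(g,5,1,0),cv2.Sobel(g,5,0,1)); m=np.minimum(m,np.percentile(m,97))
    a=np.linspace(0,2*np.pi,120,endpoint=False); ring=np.c_[np.cos(a),np.sin(a),0*a]
    best=(-1,)
    for st,ww in ((.002,w),(.0005,.003)):
        cx,cy=(x,y) if st>.001 else best[1:3]
        for X in np.arange(cx-ww,cx+ww+1e-6,st):
            for Y in np.arange(cy-ww,cy+ww+1e-6,st):
                sc=0
                for q in ((r,r-.003) if inner else (r,)):
                    p=proj(C,ring*q+[X,Y,z]).astype(np.float32)
                    sc+=cv2.remap(m,p[:,0:1],p[:,1:2],cv2.INTER_LINEAR).mean()
                if sc>best[0] or (st<.001 and len(best)<4): best=(sc,X,Y)
    return np.round(best,4)
E
python3 - <<'E'
from h import *
print(ctrl.get_state()["position"])
im,C=snap("wrist","w10"); t,Ct=snap("top","t10"); t0=cv2.imread("pics/top0.png")
print("pot wrist",rim(im,C,*FR,.052,.035),"seat was approx",FR)
print("pot top",rim(t,Ct,*FR,.052,.035))
Cw5=None
for n,p,z,r in [("medium",(.6487,-.1081),.064,.021),("large",(.4943,-.0956),.052,.028),("pot",(.5695,-.2995),.04,.035)]:
    print(n,"t0",rim(t0,Ct,*p,z,r),"now",rim(t,Ct,*p,z,r,.06))
E
```

```text
[0.60505067 0.16825592 0.22596818]
pot wrist [146.1766   0.6106   0.2167] seat was approx [0.6076 0.2137]
pot top [115.7934   0.6306   0.1967]
medium t0 [ 1.965333e+02  6.557000e-01 -1.051000e-01] now [ 2.273391e+02  6.557000e-01 -1.051000e-01]
large t0 [ 1.364296e+02  5.033000e-01 -8.460000e-02] now [ 1.553077e+02  5.033000e-01 -8.460000e-02]
pot t0 [199.0169   0.5725  -0.3005] now [78.2176  0.5445 -0.3545]
```

```bash
python3 - <<'E'
from h import *
goto(.497,-.105,.226)
E
```

```text
goto [-2.769, -0.982, 0.004] [-0.001, 0.001, 0.002] n 6.0
```

play_rows([
  [[-0.92,-0.33,0,0,0,0,1],[-0.92,-0.33,0,0,0,0,1],[-0.92,-0.33,0,0,0,0,1]],
])

```text
time: 17.75
position: [0.5675, 0.069, 0.2268]
tool_rot: [2.271, 2.169, -0.006]
ft_force: [0.2, 0.6, 0.9]
grip_width: 1.001
grip_force: 0.0
```

play_rows([
  [[-0.92,-0.33,0,0,0,0,1],[-0.92,-0.33,0,0,0,0,1],[-0.92,-0.33,0,0,0,0,1]],
])

```text
time: 18.05
position: [0.5307, -0.021, 0.227]
tool_rot: [2.272, 2.169, -0.004]
ft_force: [-0.0, -0.1, 0.9]
grip_width: 0.999
grip_force: 0.0
```

play_rows([
  [[-0.92,-0.33,0,0,0,0,1],[-0.92,-0.33,0,0,0,0,1],[-0.92,-0.33,0,0,0,0,1],[-0.92,-0.33,0,0,0,0,1]],
])

```text
time: 18.45
position: [0.4965, -0.1048, 0.2271]
tool_rot: [-2.264, -2.177, -0.001]
ft_force: [0.9, 1.4, -0.3]
grip_width: 1.003
grip_force: 0.0
```

```bash
python3 - <<'E'
from h import *
print(ctrl.get_state()["position"])
im,C=snap("wrist","w11")
for z,r in ((.052,.028),(.064,.021)): print(z,rim(im,C,.4943,-.0956,z,r,.02), rim(im,C,.4943,-.0956,z,r,.02,False))
print("jar/dish check", rim(im,C,.5578,-.1847,.012,.025,.02,False))
E
```

```text
[ 0.49645607 -0.10477407  0.22714052]
0.052 [ 1.109746e+02  4.973000e-01 -9.260000e-02] [47.6286  0.4973 -0.0906]
0.064 [ 1.384984e+02  4.973000e-01 -9.660000e-02] [40.649   0.4953 -0.0946]
jar/dish check [53.7921  0.5588 -0.1797]
```

play_rows([
  [[0.1,-0.015,0.5,0,0,0,1],[0.1,-0.015,0.7,0,0,0,1],[0.1,-0.015,0.7,0,0,0,1],[0.1,-0.015,0.7,0,0,0,1],[0.1,-0.015,0.7,0,0,0,1]],
])

```text
time: 19.0
position: [0.4969, -0.0938, 0.1587]
tool_rot: [2.259, 2.18, 0.003]
ft_force: [-0.2, 0.1, 0.1]
grip_width: 1.0
grip_force: 0.0
```

```bash
python3 - <<'E'
from h import *
print(ctrl.get_state()["position"])
im,C=snap("wrist","w12")
for z,r in ((.052,.028),(.064,.021)): print(z,rim(im,C,.4955,-.0945,z,r,.015))
goto(.4955,-.0945,.111)
E
```

```text
[ 0.49689631 -0.09384056  0.15871255]
0.052 [103.5636   0.4975  -0.1065]
0.064 [ 1.06996e+02  5.03500e-01 -9.05000e-02]
goto [-0.005, -0.015, 0.478] [0.002, -0.0, 0.002] n 1.0
```

play_rows([
  [[0,-0.015,0.25,0,0,0,1],[0,-0.015,0.47,0,0,0,1],[0,-0.015,0.47,0,0,0,1],[0,-0.015,0.47,0,0,0,1],[0,-0.015,0.47,0,0,0,-1],[0,-0.015,0.47,0,0,0,-1],[0,-0.015,0.47,0,0,0,-1],[0,-0.015,0.47,0,0,0,-1]],
])

```text
time: 19.85
position: [0.4943, -0.0941, 0.1108]
tool_rot: [2.261, 2.18, 0.001]
ft_force: [-0.1, 0.9, 0.0]
grip_width: 0.721
grip_force: 0.0
```

play_rows([
  [[0,0,0,0,0,0,-1],[0,0,0,0,0,0,-1],[0,0,0,0,0,0,-1]],
])

```text
time: 20.15
position: [0.4941, -0.0941, 0.1105]
tool_rot: [2.261, 2.181, 0.001]
ft_force: [-1.8, 0.9, 3.2]
grip_width: 0.642
grip_force: 20.0
```

play_rows([
  [[0,0,-0.4,0,0,0,-1],[0,0,-0.9,0,0,0,-1],[0,0,-0.9,0,0,0,-1],[0,0,-0.9,0,0,0,-1]],
])

```text
time: 20.55
position: [0.4945, -0.0941, 0.2011]
tool_rot: [2.26, 2.18, 0.004]
ft_force: [-1.2, -0.1, -0.9]
grip_width: 0.643
grip_force: 20.0
```

```bash
cat >> h.py <<'E'
def held(im,C,zt,r):
    """rim of held cup: zt = rim height in tool z; returns tool-frame offset in world axes, edge fit over visible upper half"""
    R,p=tool(); c=p+R@[0,0,zt]; b=rim(im,C,c[0],c[1],c[2],r,.012); return b, (R.T@(np.array([b[1],b[2],c[2]])-p)*1e3).round(1)
E
python3 - <<'E'
from h import *
s=ctrl.get_state();print(s["position"],s["grip_width"]*87,s["ft_force"])
im,C=snap("wrist","w13")
for zt in (.0555,.0585,.0615): print(zt,held(im,C,zt,.028))
goto(.6076,.2180,.2)
E
```

```text
[ 0.49454311 -0.09407627  0.20105321] 55.922629839017894 [-1.2004465  -0.079038   -0.92385229]
0.0555 (array([ 1.083215e+02,  4.965000e-01, -9.290000e-02]), array([ 1.1,  2.9, 55.5]))
0.0585 (array([83.7692,  0.4985, -0.0949]), array([-0.8,  5. , 58.5]))
0.0615 (array([88.8676,  0.4985, -0.0969]), array([-2.8,  5.1, 61.5]))
goto [3.158, 1.027, -0.002] [-0.0, -0.0, 0.002] n 7.0
```

play_rows([
  [[0.5,0.15,0,0,0,0,-1],[0.95,0.31,0,0,0,0,-1],[0.95,0.31,0,0,0,0,-1]],
])

```text
time: 20.9
position: [0.5289, 0.0079, 0.1979]
tool_rot: [-2.248, -2.19, 0.0]
ft_force: [0.0, 0.3, -0.7]
grip_width: 0.641
grip_force: 20.0
```

play_rows([
  [[0.5,0.15,0,0,0,0,-1],[0.95,0.31,0,0,0,0,-1],[0.95,0.31,0,0,0,0,-1]],
])

```text
time: 21.2
position: [0.5627, 0.1022, 0.1976]
tool_rot: [-2.247, -2.191, 0.001]
ft_force: [-0.7, 0.8, -0.9]
grip_width: 0.644
grip_force: 20.0
```

play_rows([
  [[0.5,0.15,0,0,0,0,-1],[0.7,0.25,0,0,0,0,-1],[0.7,0.25,0,0,0,0,-1],[0.7,0.25,0,0,0,0,-1],[0.7,0.25,0,0,0,0,-1]],
])

```text
time: 21.7
position: [0.5897, 0.1605, 0.199]
tool_rot: [-2.263, -2.178, 0.004]
ft_force: [0.2, 0.1, -0.9]
grip_width: 0.639
grip_force: 20.0
```

```bash
python3 - <<'E'
from h import *
s=ctrl.get_state();print(s["position"],s["joint_positions"])
goto(.6076,.2165,.2)
im,C=snap("wrist","w14")
print("pot from here", rim(im,C,.609,.216,.052,.035,.01))
print("held",held(im,C,.0585,.028))
w5=dict(position=[0.60586075,0.16483629,0.2158263],tool_rot=[-2.27,-2.171,.002]); w10=dict(position=[0.60505067,0.16825592,0.22596818],tool_rot=[-2.26,-2.181,.002])
C5=cam("wrist",w5);C10=cam("wrist",w10)
i5=cv2.imread("pics/w5.png");i10=cv2.imread("pics/w10.png")
print("seat w5",rim(i5,C5,.608,.215,.012,.037,.01,False))
for r_in in (True,False): print("pot w10",rim(i10,C10,.609,.216,.052,.035,.008,r_in),rim(i10,C10,.609,.216,.052,.032,.008,False))
E
```

```text
[0.58969613 0.16049378 0.19898823] [-0.71758472  0.32199862  0.4937798   1.68362744 -0.16164966  1.17950206
 -0.22127386]
goto [0.566, 0.157, -0.012] [-0.001, 0.001, 0.001] n 2.0
pot from here [175.1545   0.61     0.217 ]
held (array([121.5721,   0.5928,   0.1594]), array([-0.9,  3. , 58.5]))
seat w5 [37.053  0.611  0.218]
pot w10 [145.1873   0.61     0.217 ] [90.0964  0.612   0.215 ]
pot w10 [66.9866  0.61    0.217 ] [90.0964  0.612   0.215 ]
```

play_rows([
  [[0.3,0.1,0,0,0,0,-1],[0.58,0.15,0,0,0,0,-1],[0.58,0.15,0,0,0,0,-1],[0.58,0.15,0.15,0,0,0,-1],[0.58,0.15,0.27,0,0,0,-1],[0.58,0.15,0.27,0,0,0,-1]],
])

```text
time: 22.35
position: [0.6059, 0.2176, 0.1701]
tool_rot: [-2.263, -2.177, 0.008]
ft_force: [-0.4, 0.4, -0.6]
grip_width: 0.641
grip_force: 20.0
```

```bash
python3 - <<'E'
from h import *
goto(.6073,.2178,.128)
im,C=snap("wrist","w15")
print("pot from here", rim(im,C,.609,.216,.052,.035,.008), "held",held(im,C,.0585,.028))
E
```

```text
goto [0.004, 0.016, 0.421] [-0.003, 0.002, 0.0] n 1.0
pot from here [100.817   0.614   0.227] held (array([99.7316,  0.6093,  0.2169]), array([-0.9,  3. , 58.5]))
```

play_rows([
  [[0,0.016,0.05,0,0,0,-1],[0,0.016,0.1,0,0,0,-1],[0,0.016,0.15,0,0,0,-1],[0,0.016,0.18,0,0,0,-1],[0,0.016,0.18,0,0,0,-1]],
])

```text
time: 22.9
position: [0.6087, 0.2199, 0.1546]
tool_rot: [-2.261, -2.181, 0.001]
ft_force: [-0.1, -0.1, -0.7]
grip_width: 0.641
grip_force: 20.0
```

play_rows([
  [[0,0,0.06,0,0,0,-1],[0,0,0.12,0,0,0,-1],[0,0,0.18,0,0,0,-1],[0,0,0.22,0,0,0,-1],[0,0,0.22,0,0,0,-1]],
])

```text
time: 23.4
position: [0.6086, 0.2197, 0.1323]
tool_rot: [-2.261, -2.18, 0.002]
ft_force: [-0.4, -0.7, -1.2]
grip_width: 0.638
grip_force: 20.0
```

play_rows([
  [[-0.015,-0.01,0.02,0,0,0,-1],[-0.015,-0.01,0.045,0,0,0,-1],[-0.015,-0.01,0.05,0,0,0,-1],[-0.015,-0.01,0.05,0,0,0,-1]],
])

```text
time: 23.8
position: [0.608, 0.2185, 0.1283]
tool_rot: [-2.261, -2.181, -0.0]
ft_force: [0.6, 0.2, -0.3]
grip_width: 0.644
grip_force: 20.0
```

play_rows([
  [[0,0,0.01,0,0,0,-1],[0,0,0.01,0,0,0,-1],[0,0,0.01,0,0,0,-1]],
])

```text
time: 24.1
position: [0.6081, 0.2185, 0.1273]
tool_rot: [-2.261, -2.181, -0.0]
ft_force: [0.4, -1.4, 0.2]
grip_width: 0.642
grip_force: 20.0
```

play_rows([
  [[0,0,0.01,0,0,0,-1],[0,0,0.01,0,0,0,-1],[0,0,0.01,0,0,0,-1]],
])

```text
time: 24.4
position: [0.6082, 0.2185, 0.1266]
tool_rot: [2.261, 2.181, 0.001]
ft_force: [0.3, 0.4, 1.1]
grip_width: 0.646
grip_force: 20.0
```

play_rows([
  [[0,0,0,0,0,0,1],[0,0,0,0,0,0,1],[0,0,0,0,0,0,1],[0,0,-0.2,0,0,0,1],[0,0,-0.6,0,0,0,1],[0,0,-1,0,0,0,1],[-0.5,0,-1,0,0,0,1],[-0.55,0,-1,0,0,0,1]],
])

```text
time: 25.2
position: [0.6074, 0.1561, 0.2284]
tool_rot: [2.266, 2.169, 0.0]
ft_force: [-0.2, -2.8, -1.0]
grip_width: 0.993
grip_force: 0.0
```

play_rows([
  [[0,0,-0.1,0,0,0,1],[0,0,-0.1,0,0,0,1],[0,0,-0.1,0,0,0,1]],
])

```text
time: 25.5
position: [0.6059, 0.1653, 0.2363]
tool_rot: [-2.259, -2.183, -0.001]
ft_force: [0.1, 0.5, -1.0]
grip_width: 1.003
grip_force: 0.0
```

```bash
python3 - <<'E'
from h import *
s=ctrl.get_state();print(s["time"],s["position"])
im,C=snap("wrist","w16")
print("pot",rim(im,C,.609,.216,.052,.035,.01),"large",rim(im,C,.609,.216,.068,.028,.01))
t,Ct=snap("top","t16"); print("medium top", rim(t,Ct,.6487,-.1081,.064,.021,.02))
goto(.652,-.115,.24)
E
```

```text
25.5 [0.60593169 0.16526362 0.23631059]
pot [147.3914   0.61     0.217 ] large [162.8231   0.608    0.223 ]
medium top [ 2.261382e+02  6.557000e-01 -1.051000e-01]
goto [-2.782, 0.559, -0.043] [-0.0, -0.0, 0.003] n 6.0
```

play_rows([
  [[-0.5,0.1,0,0,0,0,1],[-0.93,0.19,0,0,0,0,1],[-0.93,0.19,0,0,0,0,1]],
])

```text
time: 25.9
position: [0.6223, 0.061, 0.2364]
tool_rot: [2.269, 2.166, -0.005]
ft_force: [1.1, -0.6, -0.0]
grip_width: 0.998
grip_force: 0.0
```

play_rows([
  [[-0.5,0.1,0,0,0,0,1],[-0.93,0.19,0,0,0,0,1],[-0.93,0.19,0,0,0,0,1]],
])

```text
time: 26.2
position: [0.6371, -0.0327, 0.2364]
tool_rot: [2.27, 2.166, -0.006]
ft_force: [0.5, -1.2, 1.3]
grip_width: 1.0
grip_force: 0.0
```

play_rows([
  [[-0.5,0.1,0,0,0,0,1],[-0.93,0.19,0,0,0,0,1],[-0.93,0.19,0,0,0,0,1],[-0.93,0.19,0,0,0,0,1],[-0.93,0.19,0,0,0,0,1]],
])

```text
time: 26.7
position: [0.653, -0.1153, 0.2356]
tool_rot: [-2.258, -2.182, -0.0]
ft_force: [0.3, 1.0, -1.2]
grip_width: 0.995
grip_force: 0.0
```

```bash
python3 - <<'E'
from h import *
s=ctrl.get_state();print(s["time"],s["position"])
im,C=snap("wrist","w17")
for z,r in ((.064,.021),(.076,.014),(.052,.028)): print(z,rim(im,C,.651,-.106,z,r,.015))
goto(.651,-.106,.17)
E
```

```text
26.7 [ 0.65303549 -0.11530249  0.23562092]
0.064 [ 1.182979e+02  6.570000e-01 -1.060000e-01]
0.076 [ 1.361563e+02  6.630000e-01 -1.040000e-01]
0.052 [84.3285  0.657  -0.1   ]
goto [0.088, -0.024, 0.658] [-0.0, -0.001, 0.004] n 2.0
```

play_rows([
  [[0.085,0,0.4,0,0,0.004,1],[0.085,0,0.8,0,0,0.004,1],[0.085,0,0.8,0,0,0.004,1],[0.085,0,0.8,0,0,0.004,1]],
])

```text
time: 27.15
position: [0.6532, -0.1075, 0.1564]
tool_rot: [-2.266, -2.175, 0.001]
ft_force: [-0.1, -0.4, 0.4]
grip_width: 0.999
grip_force: 0.0
```

```bash
python3 - <<'E'
from h import *
goto(.6535,-.1065,.1235)
E
```

```text
goto [0.01, 0.003, 0.329] [-0.001, -0.0, -0.001] n 1.0
```

play_rows([
  [[0.01,0,0.2,0,0,0,0.5],[0.01,0,0.32,0,0,0,0.5],[0.01,0,0.32,0,0,0,0.5],[0.01,0,0.32,0,0,0,-0.3],[0.01,0,0.32,0,0,0,-1],[0.01,0,0.32,0,0,0,-1],[0.01,0,0.32,0,0,0,-1],[0.01,0,0.32,0,0,0,-1]],
])

```text
time: 27.95
position: [0.6535, -0.108, 0.1249]
tool_rot: [2.268, 2.173, 0.001]
ft_force: [-1.2, -0.0, 2.3]
grip_width: 0.472
grip_force: 20.0
```

play_rows([
  [[0,0,0,0,0,0,-1],[0,0,0,0,0,0,-1],[0,0,0,0,0,0,-1]],
])

```text
time: 28.25
position: [0.6535, -0.1081, 0.1249]
tool_rot: [2.268, 2.173, 0.001]
ft_force: [-1.8, 1.0, 5.0]
grip_width: 0.466
grip_force: 20.0
```

play_rows([
  [[0,0,-0.4,0,0,0,-1],[0,0,-0.9,0,0,0,-1],[0,0,-0.9,0,0,0,-1],[0,0,-0.9,0,0,0,-1]],
])

```text
time: 28.65
position: [0.6537, -0.1081, 0.2152]
tool_rot: [2.267, 2.172, 0.003]
ft_force: [-0.4, 0.6, -0.7]
grip_width: 0.476
grip_force: 20.0
```

```bash
python3 - <<'E'
from h import *
s=ctrl.get_state();print(s["position"],s["grip_width"]*87)
im,C=snap("wrist","w18")
for r in (.021,.0205): print(held(im,C,.1249-.064,r))
R,p=tool(); c=p+R@[0,0,.061]
for w in (.02,): print(rim(im,C,c[0],c[1],c[2],.021,w), (rim(im,C,c[0],c[1],c[2],.021,w,False)))
goto(.6076,.2180,.215)
E
```

```text
[ 0.65368759 -0.10806832  0.21520311] 41.40419447572344
(array([71.8156,  0.6577, -0.1066]), array([ 1.2,  4.9, 60.9]))
(array([81.8382,  0.6577, -0.0926]), array([15.2,  4.3, 60.9]))
[71.139   0.6577 -0.1066] [41.8414  0.6577 -0.1066]
goto [3.234, -0.59, -0.014] [-0.001, -0.0, -0.002] n 7.0
```

```bash
python3 - <<'E'
from h import *
c=ctrl.get_calibration("wrist"); f=192/np.tan(np.radians(c["vertical_fov"])/2); T=np.array(c["T_tool_cam"]); Ti=np.linalg.inv(T)
a=np.radians(np.arange(-60,61,2))
def prof(name,r,zt):
    g=cv2.GaussianBlur(cv2.cvtColor(cv2.imread(f"pics/{name}.png"),cv2.COLOR_BGR2GRAY).astype(np.float32),(0,0),.8)
    m=cv2.magnitude(cv2.Sobel(g,5,1,0),cv2.Sobel(g,5,0,1)); m=np.minimum(m,150)
    res=[]
    for ox in np.arange(-.016,.017,.002):
      row=[]
      for oy in (0,.002,.004):
        sc=0
        for q in (r,r-.003):
          P=np.c_[ox+q*np.cos(a),oy+q*np.sin(a),0*a+zt]; k=P@Ti[:3,:3].T+Ti[:3,3]
          u=(k[:,:2]/k[:,2:]*f+[c["cx"],c["cy"]]).astype(np.float32)
          sc+=cv2.remap(m,u[:,:1],u[:,1:],1).mean()
        row.append(int(sc))
      res.append(row)
    print(name,dict(zip(range(-16,17,2),res)))
prof("w14",.028,.0585); prof("w13",.028,.0585); prof("w18",.021,.061); prof("w8",.035,.0574)
E
```

```text
w14 {-16: [97, 100, 104], -14: [82, 80, 82], -12: [103, 97, 104], -10: [84, 78, 90], -8: [56, 75, 89], -6: [54, 84, 89], -4: [136, 96, 102], -2: [72, 93, 91], 0: [101, 85, 72], 2: [54, 68, 54], 4: [68, 55, 49], 6: [73, 55, 53], 8: [68, 61, 63], 10: [50, 62, 57], 12: [60, 62, 70], 14: [62, 68, 72], 16: [65, 70, 79]}
w13 {-16: [87, 87, 88], -14: [61, 61, 67], -12: [80, 81, 93], -10: [70, 69, 79], -8: [40, 57, 70], -6: [52, 69, 77], -4: [109, 80, 89], -2: [63, 76, 77], 0: [82, 75, 66], 2: [55, 69, 53], 4: [79, 63, 52], 6: [94, 80, 64], 8: [93, 80, 81], 10: [92, 94, 61], 12: [45, 57, 79], 14: [47, 47, 60], 16: [41, 47, 58]}
w18 {-16: [53, 53, 51], -14: [41, 40, 44], -12: [49, 52, 57], -10: [52, 53, 59], -8: [47, 50, 59], -6: [48, 54, 65], -4: [44, 75, 78], -2: [105, 88, 93], 0: [64, 79, 99], 2: [100, 77, 79], 4: [54, 62, 61], 6: [55, 62, 46], 8: [67, 63, 43], 10: [91, 73, 51], 12: [124, 105, 73], 14: [123, 87, 92], 16: [103, 114, 83]}
w8 {-16: [42, 43, 44], -14: [40, 41, 43], -12: [39, 33, 41], -10: [39, 35, 43], -8: [41, 56, 61], -6: [42, 56, 61], -4: [110, 78, 76], -2: [61, 75, 70], 0: [81, 82, 54], 2: [82, 80, 59], 4: [107, 83, 82], 6: [89, 82, 56], 8: [43, 64, 84], 10: [39, 49, 65], 12: [46, 50, 50], 14: [50, 47, 54], 16: [50, 55, 42]}
```

```bash
python3 - <<'E'
from h import *
c=ctrl.get_calibration("wrist"); f=192/np.tan(np.radians(c["vertical_fov"])/2); T=np.array(c["T_tool_cam"]); Ti=np.linalg.inv(T)
a=np.radians(np.arange(-60,61,2))
def prof(name,r,zt):
    g=cv2.GaussianBlur(cv2.cvtColor(cv2.imread(f"pics/{name}.png"),cv2.COLOR_BGR2GRAY).astype(np.float32),(0,0),.8)
    m=cv2.magnitude(cv2.Sobel(g,5,1,0),cv2.Sobel(g,5,0,1)); m=np.minimum(m,150)
    res=[]
    for ox in np.arange(-.008,.0061,.0005):
      for oy in np.arange(-.002,.0041,.0005):
       for dz in (-.002,0,.002):
        sc=0
        for q in (r,r-.003):
          P=np.c_[ox+q*np.cos(a),oy+q*np.sin(a),0*a+zt+dz]; k=P@Ti[:3,:3].T+Ti[:3,3]
          u=(k[:,:2]/k[:,2:]*f+[c["cx"],c["cy"]]).astype(np.float32)
          sc+=cv2.remap(m,u[:,:1],u[:,1:],1).mean()
        res.append((int(sc),round(ox*1e3,1),round(oy*1e3,1),dz))
    print(name,sorted(res)[::-1][:6])
prof("w14",.028,.0585); prof("w13",.028,.0585); prof("w18",.021,.061); prof("w8",.035,.0574)
E
```

```text
w14 [(138, np.float64(-3.5), np.float64(0.0), -0.002), (136, np.float64(-3.5), np.float64(0.5), -0.002), (136, np.float64(-4.0), np.float64(0.5), 0), (136, np.float64(-4.0), np.float64(0.0), 0), (135, np.float64(-4.5), np.float64(0.0), 0.002), (133, np.float64(-3.0), np.float64(0.0), -0.002)]
w13 [(110, np.float64(-3.5), np.float64(0.0), -0.002), (109, np.float64(-3.5), np.float64(0.5), -0.002), (109, np.float64(-4.0), np.float64(0.0), 0), (108, np.float64(-3.0), np.float64(0.0), -0.002), (108, np.float64(-4.0), np.float64(0.5), 0), (107, np.float64(-3.0), np.float64(0.5), -0.002)]
w18 [(118, np.float64(-1.0), np.float64(0.0), -0.002), (117, np.float64(-1.0), np.float64(0.5), -0.002), (115, np.float64(-1.5), np.float64(0.5), 0), (115, np.float64(-1.5), np.float64(0.0), 0), (111, np.float64(-2.0), np.float64(0.0), 0.002), (110, np.float64(-2.0), np.float64(0.5), 0.002)]
w8 [(112, np.float64(-3.5), np.float64(0.0), -0.002), (111, np.float64(4.0), np.float64(0.0), -0.002), (111, np.float64(3.5), np.float64(0.0), 0.002), (111, np.float64(-3.5), np.float64(0.5), -0.002), (110, np.float64(3.5), np.float64(0.0), 0), (110, np.float64(-4.0), np.float64(0.0), 0)]
```

play_rows([
  [[0.5,-0.09,0,0,0,0,-1],[0.9,-0.16,0,0,0,0,-1],[0.9,-0.16,0,0,0,0,-1]],
])

```text
time: 29.0
position: [0.6396, -0.0076, 0.2111]
tool_rot: [-2.251, -2.181, -0.0]
ft_force: [0.2, 0.4, -0.5]
grip_width: 0.471
grip_force: 20.0
```

play_rows([
  [[0.5,-0.09,0,0,0,0,-1],[0.9,-0.16,0,0,0,0,-1],[0.9,-0.16,0,0,0,0,-1]],
])

```text
time: 29.3
position: [0.6267, 0.0828, 0.2113]
tool_rot: [-2.251, -2.182, 0.001]
ft_force: [0.8, 0.2, -0.2]
grip_width: 0.474
grip_force: 20.0
```

play_rows([
  [[0.5,-0.09,0,0,0,0,-1],[0.9,-0.16,0,0,0,0,-1],[0.9,-0.16,0,0,0,0,-1],[0.9,-0.16,0,0,0,0,-1]],
])

```text
time: 29.7
position: [0.6155, 0.1653, 0.212]
tool_rot: [-2.263, -2.177, 0.005]
ft_force: [0.1, -1.2, -0.2]
grip_width: 0.47
grip_force: 20.0
```

```bash
python3 - <<'E'
from h import *
s=ctrl.get_state();print(s["position"],s["grip_width"]*87)
im,C=snap("wrist","w19")
print("pot",rim(im,C,.609,.216,.052,.035,.01),"large",rim(im,C,.609,.216,.068,.028,.01))
goto(.6080,.2160,.200)
E
```

```text
[0.61546607 0.16534768 0.21198826] 40.91356323077442
pot [150.7928   0.61     0.217 ] large [177.273   0.61    0.223]
goto [0.524, -0.102, 0.124] [-0.002, 0.001, -0.002] n 2.0
```

```bash
python3 - <<'E'
from h import *
a=np.radians(np.arange(0,360,4))
def fit(name,C,r,z,half):
    g=cv2.GaussianBlur(cv2.cvtColor(cv2.imread(f"pics/{name}.png"),cv2.COLOR_BGR2GRAY).astype(np.float32),(0,0),.8)
    m=cv2.magnitude(cv2.Sobel(g,5,1,0),cv2.Sobel(g,5,0,1)); m=np.minimum(m,150)
    A=a[np.sin(a)>half]; res=[]
    for X in np.arange(.602,.6165,.001):
      for Y in np.arange(.206,.2285,.0005):
        sc=0
        for q in (r,r-.003):
          u=proj(C,np.c_[X+q*np.cos(A),Y+q*np.sin(A),0*A+z]).astype(np.float32); sc+=cv2.remap(m,u[:,:1],u[:,1:],1).mean()
        res.append((int(sc),round(X,4),round(Y,4)))
    res=sorted(res)[::-1]; out=[res[0]]
    for q in res:
        if all(abs(q[2]-o[2])>.0015 for o in out): out.append(q)
    print(name,r,half,[tuple(map(float,o)) for o in out[:4]])
C=cam("wrist"); C16=cam("wrist",dict(position=[0.60593169,0.16526362,0.23631059],tool_rot=[-2.259,-2.183,-.001]))
for n,cc in (("w16",C16),("w19",C)):
  for r,z in ((.035,.052),(.028,.068)):
    for h in (0,-2): fit(n,cc,r,z,h)
E
```

```text
w16 0.035 0 [(279.0, 0.608, 0.214), (228.0, 0.606, 0.2115), (215.0, 0.607, 0.208), (202.0, 0.604, 0.2095)]
w16 0.035 -2 [(228.0, 0.608, 0.214), (171.0, 0.606, 0.2115), (170.0, 0.608, 0.2155), (158.0, 0.61, 0.217)]
w16 0.028 0 [(255.0, 0.608, 0.2145), (241.0, 0.607, 0.218), (235.0, 0.606, 0.2205), (230.0, 0.61, 0.2165)]
w16 0.028 -2 [(201.0, 0.608, 0.215), (180.0, 0.605, 0.22), (179.0, 0.608, 0.218), (172.0, 0.612, 0.2135)]
w19 0.035 0 [(284.0, 0.609, 0.212), (242.0, 0.607, 0.209), (232.0, 0.607, 0.206), (227.0, 0.606, 0.2105)]
w19 0.035 -2 [(224.0, 0.609, 0.212), (184.0, 0.608, 0.209), (179.0, 0.606, 0.2105), (167.0, 0.609, 0.2135)]
w19 0.028 0 [(277.0, 0.609, 0.2125), (253.0, 0.61, 0.2155), (247.0, 0.61, 0.2185), (242.0, 0.613, 0.217)]
w19 0.028 -2 [(218.0, 0.609, 0.2125), (190.0, 0.61, 0.2155), (185.0, 0.608, 0.2185), (177.0, 0.606, 0.217)]
```

play_rows([
  [[0.3,-0.06,0,0,0,0,-1],[0.51,-0.1,0,0,0,0,-1],[0.51,-0.1,0,0,0,0,-1],[0.51,-0.1,0.1,0,0,0,-1],[0.51,-0.1,0.12,0,0,0,-1],[0.51,-0.1,0.12,0,0,0,-1]],
])

```text
time: 30.35
position: [0.6089, 0.2129, 0.2011]
tool_rot: [2.271, 2.17, -0.004]
ft_force: [0.0, -0.1, -0.7]
grip_width: 0.47
grip_force: 20.0
```

```bash
python3 - <<'E'
from h import *
goto(.6080,.2160,.150)
E
```

```text
goto [0.032, -0.009, 0.511] [-0.001, 0.001, -0.004] n 2.0
```

play_rows([
  [[0.02,-0.01,0.05,0,0,-0.004,-1],[0.02,-0.01,0.05,0,0,-0.004,-1],[0.02,-0.01,0.05,0,0,-0.004,-1]],
])

```text
time: 30.65
position: [0.608, 0.2172, 0.1972]
tool_rot: [-2.261, -2.181, 0.0]
ft_force: [0.6, -0.3, -1.0]
grip_width: 0.468
grip_force: 20.0
```

Now I'll lower it in stages, with a 1 mm y trim.

play_rows([
  [[-0.01,0,0.05,0,0,0,-1],[-0.01,0,0.1,0,0,0,-1],[-0.01,0,0.15,0,0,0,-1],[-0.01,0,0.15,0,0,0,-1]],
])

```text
time: 31.05
position: [0.6074, 0.2162, 0.1811]
tool_rot: [-2.261, -2.18, 0.003]
ft_force: [-0.7, -0.8, -0.2]
grip_width: 0.474
grip_force: 20.0
```

play_rows([
  [[0,0,0.08,0,0,0,-1],[0,0,0.16,0,0,0,-1],[0,0,0.24,0,0,0,-1],[0,0,0.32,0,0,0,-1],[0,0,0.32,0,0,0,-1]],
])

```text
time: 31.55
position: [0.6071, 0.216, 0.1485]
tool_rot: [-2.261, -2.18, 0.004]
ft_force: [0.8, -0.8, -1.0]
grip_width: 0.47
grip_force: 20.0
```

play_rows([
  [[0.0,0.005,0.02,0,0,0,-1],[0,0.005,0.02,0,0,0,-1],[0,0.005,0.02,0,0,0,-1]],
])

```text
time: 31.85
position: [0.6087, 0.2163, 0.1486]
tool_rot: [2.261, 2.18, 0.001]
ft_force: [0.1, -0.0, -0.1]
grip_width: 0.471
grip_force: 20.0
```

play_rows([
  [[0,0,0.01,0,0,0,-1],[0,0,0.01,0,0,0,-1],[0,0,0.01,0,0,0,-1]],
])

```text
time: 32.15
position: [0.6085, 0.2163, 0.1474]
tool_rot: [2.261, 2.181, 0.0]
ft_force: [-0.5, -0.0, -0.4]
grip_width: 0.474
grip_force: 20.0
```

play_rows([
  [[0,0,0.01,0,0,0,-1],[0,0,0.01,0,0,0,-1],[0,0,0.01,0,0,0,-1]],
])

```text
time: 32.45
position: [0.6085, 0.2163, 0.1462]
tool_rot: [-2.261, -2.181, -0.0]
ft_force: [0.1, -0.0, -1.4]
grip_width: 0.473
grip_force: 20.0
```

play_rows([
  [[0,0,0.01,0,0,0,-1],[0,0,0.01,0,0,0,-1],[0,0,0.01,0,0,0,-1]],
])

```text
time: 32.75
position: [0.6085, 0.2162, 0.1452]
tool_rot: [-2.261, -2.181, 0.0]
ft_force: [0.1, 0.9, 0.3]
grip_width: 0.467
grip_force: 20.0
```

play_rows([
  [[0,0,0.01,0,0,0,-1],[0,0,0.01,0,0,0,-1],[0,0,0.01,0,0,0,-1]],
])

```text
time: 33.05
position: [0.6086, 0.2164, 0.1449]
tool_rot: [-2.261, -2.181, -0.001]
ft_force: [-1.7, 0.0, 5.6]
grip_width: 0.473
grip_force: 20.0
```

play_rows([
  [[0,0,-0.01,0,0,0,0.4],[0,0,-0.01,0,0,0,0.6],[0,0,-0.01,0,0,0,0.6],[0,0,-0.2,0,0,0,0.6],[0,0,-0.6,0,0,0,0.6],[0,0,-0.9,0,0,0,0.6],[-0.5,0,-0.9,0,0,0,0],[-0.5,0,-0.9,0,0,0,0]],
])

```text
time: 33.85
position: [0.608, 0.158, 0.236]
tool_rot: [2.267, 2.167, -0.001]
ft_force: [-0.8, -0.4, 0.1]
grip_width: 0.692
grip_force: 0.0
```

play_rows([
  [[0,0,0,0,0,0,0],[0,0,0,0,0,0,0],[0,0,0,0,0,0,0]],
])

```text
time: 34.15
position: [0.6063, 0.1676, 0.2336]
tool_rot: [-2.259, -2.182, 0.001]
ft_force: [-0.3, 0.7, -0.1]
grip_width: 0.515
grip_force: 0.0
```

```bash
cat >> h.py <<'E'
def fine(im,C,x,y,z,r,w=.008):
    g=cv2.GaussianBlur(cv2.cvtColor(im,cv2.COLOR_BGR2GRAY).astype(np.float32),(0,0),.8)
    m=np.minimum(cv2.magnitude(cv2.Sobel(g,5,1,0),cv2.Sobel(g,5,0,1)),150)
    A=np.radians(np.arange(0,180,3)); best=(0,)
    for X in np.arange(x-w,x+w,.001):
        for Y in np.arange(y-w,y+w,.0005):
            sc=0
            for q in (r,r-.003):
                u=proj(C,np.c_[X+q*np.cos(A),Y+q*np.sin(A),0*A+z]).astype(np.float32); sc+=cv2.remap(m,u[:,:1],u[:,1:],1).mean()
            best=max(best,(sc,X,Y))
    return np.round(best,4)
E
python3 - <<'E'
from h import *
s=ctrl.get_state();print(s["time"],s["position"])
im,C=snap("wrist","w20")
for n,z,r in (("pot",.052,.035),("large",.068,.028),("medium",.084,.021)): print(n,fine(im,C,.608,.214,z,r))
goto(.540,.153,.17)
# black grip top near fw(-65,-62)
m=(im.max(2)<45).astype(np.uint8); n,l,st,ce=cv2.connectedComponentsWithStats(m)
for i in range(1,n):
    if 80<st[i,4]<6000: print(st[i],unproj(C,ce[i],.070)[0].round(4))
E
```

```text
34.15 [0.60629826 0.16760432 0.23362604]
pot [2.843704e+02 6.080000e-01 2.140000e-01]
large [2.594133e+02 6.080000e-01 2.150000e-01]
medium [2.283062e+02 6.070000e-01 2.220000e-01]
goto [-0.168, -0.658, 0.637] [-0.0, 0.0, 0.003] n 2.0
[ 216   73   83   43 1607] [0.6092 0.2552 0.07  ]
[177 197  22  22 282] [0.5437 0.1603 0.07  ]
[297 220  56  50 615] [0.6606 0.1257 0.07  ]
```

```bash
python3 - <<'E'
from h import *
im=cv2.imread("pics/w20.png"); C=cam("wrist",dict(position=[0.60629826,0.16760432,0.23362604],tool_rot=[-2.259,-2.182,.001]))
for z in (.082,.084,.086):
  print(z,[fine(im,C,.6085,y,z,.021,.002).tolist() for y in (.208,.212,.216,.220,.224)])
E
```

```text
0.082 [[165.7362, 0.6085, 0.21], [208.047, 0.6085, 0.214], [227.6032, 0.6085, 0.215], [227.7626, 0.6075, 0.222], [227.7626, 0.6075, 0.222]]
0.084 [[164.9287, 0.6095, 0.21], [209.6983, 0.6085, 0.214], [226.5987, 0.6085, 0.215], [229.0225, 0.6075, 0.222], [229.0225, 0.6075, 0.222]]
0.086 [[165.5789, 0.6095, 0.21], [209.2096, 0.6085, 0.214], [223.5354, 0.6085, 0.215], [230.1749, 0.6075, 0.222], [230.1749, 0.6075, 0.222]]
```

play_rows([
  [[-0.16,-0.66,0.3,0,0,0,0],[-0.16,-0.66,0.5,0,0,0,0],[-0.16,-0.66,0.5,0,0,0,0],[-0.16,-0.66,0.5,0,0,0,0]],
])

```text
time: 34.6
position: [0.5397, 0.1534, 0.1839]
tool_rot: [-2.26, -2.182, 0.001]
ft_force: [0.5, 0.1, 0.5]
grip_width: 0.5
grip_force: 0.0
```

```bash
python3 - <<'E'
from h import *
goto(.540,.153,.116)
im,C=snap("wrist","w21")
m=(im.max(2)<45).astype(np.uint8); n,l,st,ce=cv2.connectedComponentsWithStats(m)
print(proj(C,[.540,.1535,.075]))
for i in range(1,n):
    if 80<st[i,4]<6000: print(st[i],unproj(C,ce[i],.070)[0].round(4))
E
```

```text
goto [-0.004, 0.003, 0.679] [-0.0, 0.0, 0.003] n 2.0
[[257.77355266 215.89567614]]
[ 289   39   90  124 2359] [0.5888 0.2518 0.07  ]
[249 193  18  29 447] [0.5399 0.1591 0.07  ]
[285 220  64  30 594] [0.579  0.1348 0.07  ]
```

play_rows([
  [[0,0,0.35,0,0,0,0],[0,0,0.67,0,0,0,0],[0,0,0.67,0,0,0,0],[0,0,0.67,0,0,0,-1],[0,0,0.67,0,0,0,-1],[0,0,0.67,0,0,0,-1],[0,0,0.67,0,0,0,-1],[0,0,0.67,0,0,0,-1]],
], squeeze=10)

```text
time: 35.45
position: [0.5398, 0.153, 0.1182]
tool_rot: [-2.26, -2.18, -0.0]
ft_force: [-5.1, 0.5, 5.7]
grip_width: 0.166
grip_force: 10.0
```

play_rows([
  [[0.03,0,0,0,0,0,-1],[0.06,0,0,0,0,0,-1],[0.09,0,0,0,0,0,-1],[0.1,0,0,0,0,0,-1],[0.1,0,0,0,0,0,-1]],
])

```text
time: 35.95
position: [0.5402, 0.1634, 0.1182]
tool_rot: [-2.26, -2.18, -0.001]
ft_force: [-2.8, 0.6, 5.2]
grip_width: 0.157
grip_force: 10.0
```

play_rows([
  [[0.01,0,0,0,0,0,-1],[0.02,0,0,0,0,0,-1],[0.02,0,0,0,0,0,-1]],
])

```text
time: 36.25
position: [0.5403, 0.1649, 0.1182]
tool_rot: [-2.261, -2.18, 0.0]
ft_force: [-2.6, -0.7, 6.0]
grip_width: 0.159
grip_force: 10.0
```

play_rows([
  [[0.01,0,0,0,0,0,-1],[0.015,0,0,0,0,0,-1],[0.015,0,0,0,0,0,-1]],
])

```text
time: 36.55
position: [0.5403, 0.1658, 0.1182]
tool_rot: [-2.261, -2.18, 0.001]
ft_force: [-3.1, -1.6, 6.2]
grip_width: 0.16
grip_force: 10.0
```

play_rows([
  [[0.01,0,0,0,0,0,-1],[0.015,0,0,0,0,0,-1],[0.015,0,0,0,0,0,-1]],
])

```text
time: 36.85
position: [0.5404, 0.1673, 0.1182]
tool_rot: [-2.261, -2.18, 0.001]
ft_force: [-3.4, -1.9, 6.6]
grip_width: 0.161
grip_force: 10.0
```

play_rows([
  [[0.005,0,0,0,0,0,-1],[0.01,0,0,0,0,0,-1],[0.01,0,0,0,0,0,-1]],
])

```text
time: 37.15
position: [0.5404, 0.1682, 0.1182]
tool_rot: [-2.261, -2.18, 0.001]
ft_force: [-4.0, -1.7, 6.5]
grip_width: 0.158
grip_force: 10.0
```

play_rows([
  [[0.005,0,0,0,0,0,-1],[0.01,0,0,0,0,0,-1],[0.01,0,0,0,0,0,-1]],
])

```text
time: 37.45
position: [0.5404, 0.1689, 0.1182]
tool_rot: [-2.262, -2.18, 0.002]
ft_force: [-3.3, -2.3, 6.0]
grip_width: 0.162
grip_force: 10.0
```

play_rows([
  [[0.005,0,0,0,0,0,-1],[0.01,0,0,0,0,0,-1],[0.01,0,0,0,0,0,-1]],
])

```text
time: 37.75
position: [0.5404, 0.1695, 0.1182]
tool_rot: [-2.262, -2.18, 0.003]
ft_force: [-4.1, -3.4, 6.9]
grip_width: 0.159
grip_force: 10.0
```

play_rows([
  [[0,0,0,0,0,0,-0.2],[0,0,0,0,0,0,0],[0,0,0,0,0,0,0],[0,0,-0.5,0,0,0,0],[0,0,-0.5,0,0,0,0],[-0.42,-0.66,-0.5,0,0,0,0],[-0.42,-0.66,-0.5,0,0,0,0],[-0.42,-0.66,-0.5,0,0,0,0]],
])

```text
time: 38.55
position: [0.4704, 0.1292, 0.1665]
tool_rot: [-2.261, -2.177, 0.004]
ft_force: [0.1, 0.2, 0.1]
grip_width: 0.498
grip_force: 0.0
```

play_rows([
  [[0,0,0,0,0,0,0],[0,0,0,0,0,0,0]],
])

```text
time: 38.75
position: [0.4743, 0.1319, 0.1677]
tool_rot: [2.26, 2.181, 0.003]
ft_force: [-0.4, 0.1, -0.8]
grip_width: 0.499
grip_force: 0.0
```

```bash
python3 - <<'E'
from h import *
s=ctrl.get_state(); print(s["position"])
goto(.4725,.129,.116)
E
```

```text
[0.47427732 0.13190534 0.16774503]
goto [-0.03, -0.018, 0.517] [0.001, -0.0, 0.002] n 2.0
```

Down, grip the tab (now 40 N), and slide it forward.

play_rows([
  [[-0.03,-0.018,0.25,0,0,0,0],[-0.03,-0.018,0.51,0,0,0,0],[-0.03,-0.018,0.51,0,0,0,0],[-0.03,-0.018,0.51,0,0,0,-1],[-0.03,-0.018,0.51,0,0,0,-1],[-0.03,-0.018,0.51,0,0,0,-1],[-0.03,-0.018,0.51,0,0,0,-1],[-0.03,-0.018,0.51,0,0,0,-1]],
], squeeze=20)

```text
time: 39.55
position: [0.4723, 0.1285, 0.1174]
tool_rot: [2.261, 2.18, 0.004]
ft_force: [0.8, 0.0, 3.9]
grip_width: 0.251
grip_force: 20.0
```

play_rows([
  [[0,0.08,0,0,0,0,-1],[0,0.16,0,0,0,0,-1],[0,0.24,0,0,0,0,-1],[0,0.32,0,0,0,0,-1],[0,0.4,0,0,0,0,-1],[0,0.4,0,0,0,0,-1]],
])

```text
time: 40.15
position: [0.5125, 0.1273, 0.1174]
tool_rot: [2.261, 2.181, 0.003]
ft_force: [-0.6, -0.2, 6.3]
grip_width: 0.249
grip_force: 20.0
```

```bash
python3 - <<'E'
from h import *
s=ctrl.get_state(); print(s["position"],tof(s["position"]),s["grip_width"]*87)
E
```

```text
[0.51253455 0.12732224 0.11739792] [-91.6009828  -90.04341993] 21.691493614192538
```

play_rows([
  [[0,0.08,0,0,0,0,-1],[0,0.16,0,0,0,0,-1],[0,0.24,0,0,0,0,-1],[0,0.32,0,0,0,0,-1],[0,0.4,0,0,0,0,-1],[0,0.4,0,0,0,0,-1]],
])

```text
time: 40.75
position: [0.5524, 0.1258, 0.1174]
tool_rot: [2.261, 2.181, 0.003]
ft_force: [-0.5, 1.0, 6.3]
grip_width: 0.247
grip_force: 20.0
```

play_rows([
  [[0,0.04,0,0,0,0,-1],[0,0.08,0,0,0,0,-1],[0,0.08,0,0,0,0,-1]],
])

```text
time: 41.05
position: [0.5595, 0.1256, 0.1174]
tool_rot: [-2.26, -2.18, -0.001]
ft_force: [-2.2, 0.6, 8.0]
grip_width: 0.253
grip_force: 20.0
```

play_rows([
  [[0,0.03,0,0,0,0,-1],[0,0.06,0,0,0,0,-1],[0,0.06,0,0,0,0,-1]],
])

```text
time: 41.35
position: [0.5651, 0.1254, 0.1174]
tool_rot: [-2.26, -2.18, -0.0]
ft_force: [-3.6, -0.7, 8.9]
grip_width: 0.253
grip_force: 20.0
```

play_rows([
  [[0,0.03,0,0,0,0,-1],[0,0.06,0,0,0,0,-1],[0,0.06,0,0,0,0,-1]],
], squeeze=40)

```text
time: 41.65
position: [0.5704, 0.1245, 0.1174]
tool_rot: [-2.26, -2.179, 0.003]
ft_force: [-7.1, -1.3, 11.2]
grip_width: 0.246
grip_force: 40.0
```

play_rows([
  [[0,0.03,0,0,0,0,-1],[0,0.06,0,0,0,0,-1],[0,0.06,0,0,0,0,-1]],
])

```text
time: 41.95
position: [0.5754, 0.1239, 0.1174]
tool_rot: [-2.259, -2.177, 0.006]
ft_force: [-10.9, -1.8, 14.7]
grip_width: 0.247
grip_force: 40.1
```

```bash
python3 - <<'E'
from h import *
s=ctrl.get_state(); print(s["position"],tof(s["position"]),s["grip_width"]*87)
E
```

```text
[0.57538442 0.12394251 0.11739936] [-28.66687862 -90.95306567] 21.514803388938386
```

play_rows([
  [[0,0.03,-0.005,0,0,0,-1],[0,0.06,-0.005,0,0,0,-1],[0,0.06,-0.005,0,0,0,-1]],
])

```text
time: 42.25
position: [0.5805, 0.1237, 0.1175]
tool_rot: [-2.258, -2.176, 0.009]
ft_force: [-11.2, -1.9, 14.1]
grip_width: 0.249
grip_force: 40.1
```

play_rows([
  [[0,0.03,0,0,0,0,-1],[0,0.06,0,0,0,0,-1],[0,0.06,0,0,0,0,-1]],
])

```text
time: 42.55
position: [0.5857, 0.1235, 0.1175]
tool_rot: [-2.257, -2.176, 0.011]
ft_force: [-14.9, -2.0, 16.2]
grip_width: 0.248
grip_force: 40.1
```

```bash
python3 - <<'E'
from h import *
s=ctrl.get_state(); print(s["position"],tof(s["position"]),s["grip_width"]*87)
E
```

```text
[0.58572166 0.12353296 0.11752488] [-18.32152949 -90.95645998] 21.617087811659996
```

play_rows([
  [[0,0.01,0,0,0,0,-1],[0,0.02,0,0,0,0,-1],[0,0.02,0,0,0,0,-1]],
])

```text
time: 42.85
position: [0.587, 0.1234, 0.1175]
tool_rot: [-2.256, -2.175, 0.013]
ft_force: [-16.6, -2.5, 17.6]
grip_width: 0.251
grip_force: 40.1
```

play_rows([
  [[0,-0.01,-0.01,0,0,0,-1],[0,-0.01,-0.01,0,0,0,-0.3],[0,-0.01,-0.01,0,0,0,-0.2],[0,-0.01,-0.01,0,0,0,-0.2],[0,0,-0.4,0,0,0,-0.2],[0,0,-0.8,0,0,0,0],[0.4,0.2,-1,0,0,0,0.5],[0.4,0.2,-1,0,0,0,0.5]],
])

```text
time: 43.65
position: [0.6159, 0.1701, 0.2209]
tool_rot: [2.253, 2.187, 0.017]
ft_force: [-1.0, 1.9, -1.1]
grip_width: 0.59
grip_force: 0.0
```

play_rows([
  [[0,0,-0.15,0,0,0,0.5],[0,0,-0.15,0,0,0,0.5],[0,0,-0.15,0,0,0,0.5],[0,0,-0.15,0,0,0,0.5]],
])

```text
time: 44.05
position: [0.6124, 0.1621, 0.2312]
tool_rot: [-2.263, -2.179, 0.001]
ft_force: [-0.9, -0.2, 0.2]
grip_width: 0.746
grip_force: 0.0
```

```bash
python3 - <<'E'
from h import *
s=ctrl.get_state(); print(s["time"],s["position"])
im,C=snap("wrist","w22")
for n,z,r in (("pot",.052,.035),("large",.068,.028),("medium",.084,.021)): print(n,fine(im,C,.608,.2165,z,r,.005))
# V stop back block (front view dark/light edge at block's far top edge): compare w5/w20/w22 along frame y at x=+-10
def edge(im,C,x):
    g=cv2.GaussianBlur(cv2.cvtColor(im,cv2.COLOR_BGR2GRAY).astype(np.float32),(0,0),.6); ys=np.arange(35,75,.25)
    u=proj(C,np.array([[*fw(x,y),.039] for y in ys])).astype(np.float32); p=cv2.remap(g,u[:,:1],u[:,1:],1)[:,0]; d=np.gradient(p)
    return ys[d.argmax()],round(float(d.max()),1)
C5=cam("wrist",dict(position=[0.60586075,0.16483629,0.2158263],tool_rot=[-2.27,-2.171,.002]));C20=cam("wrist",dict(position=[0.60629826,0.16760432,0.23362604],tool_rot=[-2.259,-2.182,.001]))
for x in (-14,0,14): print(x,edge(cv2.imread("pics/w5.png"),C5,x),edge(cv2.imread("pics/w20.png"),C20,x),edge(im,C,x))
E
```

```text
44.05 [0.61239858 0.16212175 0.23120157]
pot [2.911458e+02 6.080000e-01 2.210000e-01]
large [2.822969e+02 6.090000e-01 2.210000e-01]
medium [2.935907e+02 6.090000e-01 2.215000e-01]
-14 (np.float64(63.0), 23.6) (np.float64(67.0), 12.1) (np.float64(66.5), 20.9)
0 (np.float64(74.75), 19.0) (np.float64(74.75), 19.0) (np.float64(74.75), 16.9)
14 (np.float64(70.0), 14.1) (np.float64(74.75), 16.5) (np.float64(67.75), 13.2)
```

```bash
python3 - <<'E'
from h import *
C5=cam("wrist",dict(position=[0.60586075,0.16483629,0.2158263],tool_rot=[-2.27,-2.171,.002]));C20=cam("wrist",dict(position=[0.60629826,0.16760432,0.23362604],tool_rot=[-2.259,-2.182,.001]))
C22=cam("wrist",dict(position=[0.61239858,0.16212175,0.23120157],tool_rot=[-2.263,-2.179,.001]))
xs=np.arange(-45,45,.5); ys=np.arange(15,75,.5)
P=np.array([[*fw(x,y),.039] for y in ys for x in xs])
def rect(n,C):
    u=proj(C,P).astype(np.float32).reshape(len(ys),len(xs),2); g=cv2.cvtColor(cv2.imread(f"pics/{n}.png"),cv2.COLOR_BGR2GRAY)
    return cv2.remap(g,u[...,0],u[...,1],1)
I={n:rect(n,c) for n,c in (("w5",C5),("w20",C20),("w22",C22))}
for n in I: m=I[n]<50; print(n,[(x,[float(ys[i]) for i in np.flatnonzero(np.diff(m[:,int((x+45)*2)].astype(int)))]) for x in (-25,-20,20,25,-12,12)])
# template: V+block from w20
for a,b in (("w5","w20"),("w20","w22"),("w5","w22")):
    A=np.minimum(I[a],110); B=np.minimum(I[b],110)
    T=A[2*15:2*48,2*12:2*78]  # y 30..63, x -33..33
    r=cv2.matchTemplate(B,T,cv2.TM_CCOEFF_NORMED); _,v,_,l=cv2.minMaxLoc(r); print(a,b,round(v,3),"dx",(l[0]-24)/2,"dy",(l[1]-30)/2)
E
```

```text
w5 [(-25, [24.5, 27.0, 40.5]), (-20, [43.5, 48.0, 60.5]), (20, [43.5, 47.5, 61.5]), (25, [25.5, 27.0, 40.5]), (-12, [33.5, 35.0, 61.5]), (12, [61.5])]
w20 [(-25, [27.0, 40.5]), (-20, [30.5, 43.0, 48.0, 61.5]), (20, [30.5, 43.0, 48.0, 61.5]), (25, [27.5, 40.5]), (-12, [35.0, 61.5]), (12, [34.5, 61.0])]
w22 [(-25, [34.0, 44.0]), (-20, [38.0, 46.5, 51.0, 60.0]), (20, [38.0, 47.0, 51.0, 65.0]), (25, [34.0, 44.0]), (-12, [42.0, 62.5]), (12, [41.5, 65.0])]
w5 w20 0.616 dx 0.0 dy 1.0
w20 w22 0.724 dx 1.0 dy 4.0
w5 w22 0.541 dx 0.5 dy 4.5
```

```bash
python3 -c "
from bench import ctrl
print(ctrl.close_job())"
```

```text
the job is handed in; nothing more can be done
None
```

The job is handed in: the pot stands on the seat with the large and medium cups nested flat inside it (I saw no small cup), and the bar is wedged fast with the sprung stop pushed in about 3.5 mm, measured after I let go.

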